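# Lap the stepped strips onto the docking box's sloping roof

### The job

Finish the lapped roof of the drone docking box: slide the stepped strip that lies on the slope straight down over the eave strip until its step is pressed firmly home against the eave strip's upper edge, then take the other stepped strip from the bench, lay it above and press it home against the first one in the same way, so that every course shows the same depth, square and with its ends in line with the eave strip's. Feel for the stops and push gently: the eave strip is only lightly clamped and must not shift. Leave the flat, stepless strip and everything else on the bench alone.

Things in the scene. Friction and masses are not known exactly. Their poses are not given: they have to be found in the camera images.
- roof: the fixed docking box, 264 mm (x) by 250 mm (y). Its roof is a flat grey deck 275 mm long that rises at 0.28 rad from the edge nearest the robot (45 mm high) towards its +x; origin under the middle of the box, on the bench; x runs level towards the high side
- eave: the eave strip, the lowest course, already on the roof deck near its low edge: a flat aluminium strip 180 mm wide (y), 85 mm deep, 5 mm thick, with a rib 12 x 70 x 18 mm centred 54 mm below its upper edge. Only lightly clamped: it slides down the slope if pushed with more than about 9 N. It is set at another height on the slope each time. Origin as eave_head
- eave_head (a point): middle of the eave strip's upper edge, on the deck's surface. x points up the slope, y along the edge, z square out of the deck. The deck goes on at least 185 mm up the slope from here and 125 mm to either side
- strip_a: stepped aluminium strip A, 180 mm wide (y), 100 mm deep (x), sheet 5 mm thick, about 0.25 kg (varies). It starts on the roof deck above the eave strip, a little skew and to one side, held by friction. Origin mid-width at the flat part's underside, 20 mm from the step, 50 mm from the head; axes as a_step
- a_step (a point): strip A's step, mid-width, level with the flat part's underside. x points to the head (up the slope once laid), y along the step, z out of the top face. The 70 mm from step to head lie flat; the 30 mm on the other side are raised, their underside 6 mm above the flat part's underside, to lap over the 5 mm sheet below with 1 mm to spare
- a_head (a point): middle of strip A's head (upper) edge, at its underside: 70 mm from the step along x; axes as a_step. A strip is pushed down the slope by this 5 mm high edge
- strip_b: stepped strip B, same as strip A; it starts flat on the bench beside the box, on either side, right way up. Origin and axes as on strip A
- b_step (a point): strip B's step, as a_step; strip B is the same as strip A
- b_head (a point): strip B's head edge, as a_head
- b_rib (a point): middle of strip B's stiffening rib: 12 mm thick (x), 70 mm long (y), its top 23 mm above the flat part's underside (18 mm above the sheet). This point is 16 mm from the step towards the head, 13 mm above the underside; pinch the rib here, across x. Strip A has the same rib. Axes as a_step
- flat_strip: a plain flat strip without a step, 140 mm by 100 mm by 5 mm with a rib, flat on the bench on the other side of the box: not needed; origin under its middle
- driver: a screwdriver, 190 mm, bystander
- spanner: a spanner, 170 mm, bystander
- cleaner: a plain bottle, 170 mm high, bystander
- tape: a roll of tape, 96 mm across, bystander
- battery: a flight battery, 130 x 65 x 50 mm, bystander
- cup: a steel cup, 85 mm high, bystander
Not all that is in view belongs to the job. Leave any turquoise look-alike of the strip_a alone.

How it is judged:
On the way, in this order (a step that is already met when the one before it is completed fails the run):
1. strip A is down on the eave strip: its step within 2.5 mm of the eave strip's upper edge, flat, square and in line (x of a_head in the frame of eave_head between 0.0675 and 0.0725 m and y of a_step in the frame of eave_head between -0.008 and 0.008 m and z of a_head in the frame of eave_head between -0.003 and 0.003 m and angle between the x axis of a_head and the x axis of eave_head, either way round below 0.03 rad and angle between the z axis of a_head and the z axis of eave_head, either way round below 0.03 rad and distance of eave_head from where it was at the start of the episode below 0.003 m), for 0.2 s.
2. strip B is pressed home: it pushes strip A's head and strip A the eave strip with over 2 N, both steps home, flat, square and in line (all of step 1 and contact force between strip_b and strip_a above 2 N and contact force between strip_a and eave above 2 N and x of b_head in the frame of a_head between 0.0675 and 0.0725 m and y of b_step in the frame of a_head between -0.008 and 0.008 m and z of b_head in the frame of a_head between -0.003 and 0.003 m and angle between the x axis of b_head and the x axis of a_head, either way round below 0.03 rad and angle between the z axis of b_head and the z axis of a_head, either way round below 0.03 rad), for 0.1 s.
At the end, for the whole second after the job is handed in: Both strips lie flat on the slope at rest: strip A's step within 2.5 mm of the eave strip's upper edge, strip B's step within 2.5 mm of strip A's head, each square within 0.03 rad to the course below and its middle within 8 mm sideways of it; the eave strip within 3 mm of where it started (all of step 1 and x of b_head in the frame of a_head between 0.0675 and 0.0725 m and y of b_step in the frame of a_head between -0.008 and 0.008 m and z of b_head in the frame of a_head between -0.003 and 0.003 m and angle between the x axis of b_head and the x axis of a_head, either way round below 0.03 rad and angle between the z axis of b_head and the z axis of a_head, either way round below 0.03 rad and linear speed of each of strip_a, strip_b below 0.01 m/s); the robot touches nothing.
It fails at once if the flat strip is moved by more than 20 mm (distance of flat_strip from where it was at the start of the episode above 0.02 m).
It fails at once if another bystander is moved by more than 30 mm (distance of any of driver, spanner, cleaner, tape, battery, cup from where it was at the start of the episode above 0.03 m).
It also fails if it takes over 64 s, if anything falls off the work surface, if the arm or the gripper's body presses on something with over 40 N, if the wrist force passes 120 N, or if a joint passes its speed limit or range.

### The arm

A 7-joint arm with a two-finger parallel gripper is mounted at the origin on the work surface. World frame = base frame: x ahead of the robot, y to its left, z up, the work surface at z = 0. Lengths are in m, angles in rad, forces in N, time in s.
With the tool pointing down it reaches from about 0.4 to 0.85 m from the base axis. Payload 4.4 kg.
Tool frame: the origin (TCP) lies at the very end of the fingers, on their centre line; the grasp point (between the pads) lies 19 mm behind it; y points along the fingers, z is the direction in which the jaws open and shut, and the axes are right-handed (so a half turn about y gives the same grasp; the last joint's range is limited). The gripper opens to 94 mm and grips with 3 to 60 N. Pads are 16 mm wide; open, the fingers measure 119 mm over their backs; the gripper's body (75 mm by 177 mm) begins 78 mm behind the grasp point.
Start: joints at [-1.206, 0.628, 0.038, 1.517, -0.027, 0.996, -0.02], TCP at [0.271, 0.591, 0.205] pointing down, gripper open.
Joint ranges: [-3.06, 3.06], [-0.37, 2.12], [-1.25, 1.32], [0.18, 2.47], [-1.1, 4.24], [0.23, 1.98], [-2.94, 2.94]. Speed limits (rad/s): [2.57, 2.57, 3.14, 3.14, 3.14, 3.14, 3.14].

### API

Orientations are given as [roll, pitch, yaw] about the fixed x, y, z axes, in that order (R = Rz(yaw) Ry(pitch) Rx(roll)).
In Python, from plant import ctrl, vision, sign_off gives the robot as it stands.
- The arm moves only by the tool servo_tool, never from a script. Its argument "moves" is a list of rows, each a list of 7 numbers: the shift along the tool's x, y, z in cm, then the turn, a rotation vector about the tool's x, y, z in rad, then the finger opening in cm, from 0 to 9.4. In form: [[tx, ty, tz, wx, wy, wz, fingers], ...]. A call has 1 to 8 rows; each row shifts and turns the commanded pose from where the row before left it, along the tool's axes as they then stand; what a row does not reach is not made up. A row lasts 1/12 s, in which the tool goes at most 41.7 mm and 7.16 degrees, less where a joint would pass 70% of its speed; a pose out of reach is approached as far as the arm can. A call is refused whole if a number of a shift passes 4.17 or a number of a turn 0.125, either way. A call with a gripper value outside its range is refused whole. The fingers move at their own pace and stop on an object; "grip_force" is the grip in N (left out, the last holds). Time passes only in rows, so rows that do not move let the fingers close. It gives the time, the measured TCP pose, the force and the opening at its end, in the units of the state.
- ctrl.read_state(): the state, without advancing time (a new reading comes with each control period).
- vision.get_image(name): name is "scene" or "top"; returns a dict with "pixels" (480x640x3 uint8, red, green, blue), "fovy" (degrees; the focal length in pixels is half the picture's height over the tangent of half this angle, whatever the lens; pixels are square), "cx", "cy" (the principal point, pixels), "R" (3x3) and "t" (3): a world point X has camera coordinates R X + t. Camera axes: x right, y down, z forward; pixel columns grow to the right and rows downward; lengths in m; the calibration is good to about 2 mm. A picture is of the moment at which its call begins. There is no depth.
- sign_off(): hands the job in, once; it reports no verdict.
The state is a dict: "clock": time; "qpos": joint angles; "joint_vel": joint speeds; "joint_torque": joint torques, N m; "tcp_pos": TCP position; "orientation": TCP orientation; "force": force on the tool from outside, world axes, zero at the start; "moment": the same for the moment, N m; "finger_gap": finger opening in m.
Only numpy, scipy, OpenCV 4.12 (cv2) and the standard library are available. Lean on these libraries where they do the work, as an engineer would, in place of code of your own. Each camera call takes 0.05 s, during which the arm holds its last target.

## Working session

There is one attempt and no reset: what is moved stays moved. The work goes in short steps, Python scripts to look and compute and a tool call to move; the robot and the scene stay as the last step left them, time stands still between calls to the robot, and variables do not carry over. Pictures are saved under pics/ and viewed, and the job is handed in when it is done.

Besides the shell and the picture viewer there is one more tool, called after "Request:" as name(argument=value, ...), one argument or row to a line, values as JSON. servo_tool: Moves the arm, as the interface text tells. Its arguments: {"type":"object","properties":{"moves":{"type":"array"},"grip_force":{"type":"number"}},"required":["moves"]}

```bash
ls; mkdir -p pics
cat > h.py <<'E'
import numpy as np, cv2
from plant import ctrl, vision, sign_off
def grab(n,f):
    im=vision.get_image(n); cv2.imwrite(f,im["pixels"][:,:,::-1]); 
    np.savez(f.replace('.png','.npz'),**im); return im
E
python3 - <<'E'
from h import *
for n in("scene","top"):
    im=grab(n,f"pics/{n}0.png"); print(n,im["fovy"],im["cx"],im["cy"],np.round(im["R"],4).tolist(),im["t"], [k for k in im])
print(ctrl.read_state())
E
```

```text
pics
scene 46.08753963288942 315.3955692399 248.79658489896832 [[0.3274, 0.9448, -0.0149], [0.6986, -0.2527, -0.6694], [-0.6361, 0.2088, -0.7428]] [-0.15303393 -0.3044633   1.73125353] ['pixels', 'fovy', 'cx', 'cy', 'R', 't']
top 53.25757901394883 316.95962302888637 242.65746568744513 [[-0.0269, -0.9995, 0.0166], [-0.9895, 0.0243, -0.1424], [0.1419, -0.0202, -0.9897]] [-0.00670644  0.52368205  1.2350838 ] ['pixels', 'fovy', 'cx', 'cy', 'R', 't']
{'clock': 0.1, 'qpos': array([-1.2058218 ,  0.62921984,  0.03845699,  1.51823282, -0.02699702,
        0.99633025, -0.0200041 ]), 'joint_vel': array([ 9.04755390e-04, -1.14656952e-03, -1.64845730e-03, -1.35927089e-03,
       -1.57683245e-03, -6.66385682e-04,  5.47016287e-05]), 'joint_torque': array([ 2.52944839e-03, -5.50788832e+01,  1.14737570e+00, -1.87114227e+01,
       -5.21658361e-02,  1.92983664e-02,  7.08424022e-05]), 'tcp_pos': array([0.27115608, 0.59009037, 0.20467947]), 'orientation': array([-1.57246817e+00, -2.41324066e-05, -4.30786091e-01]), 'force': array([-0.69283838, -0.39852211,  0.82724769]), 'moment': array([ 0.01388512, -0.00813388, -0.02202798]), 'finger_gap': 0.09409939741880351}
```

View pics/scene0.png

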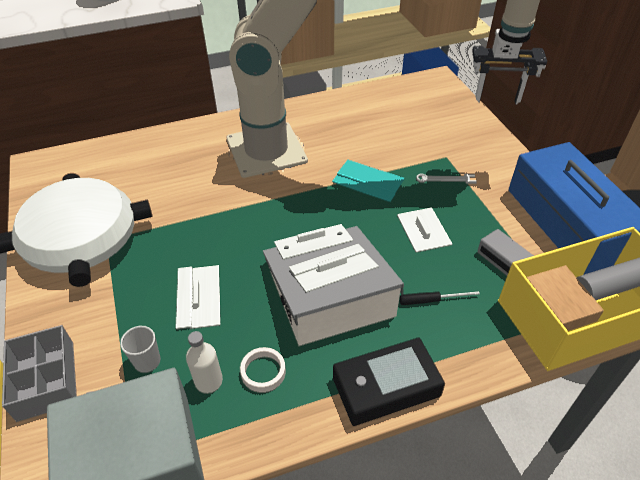

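View pics/top0.png

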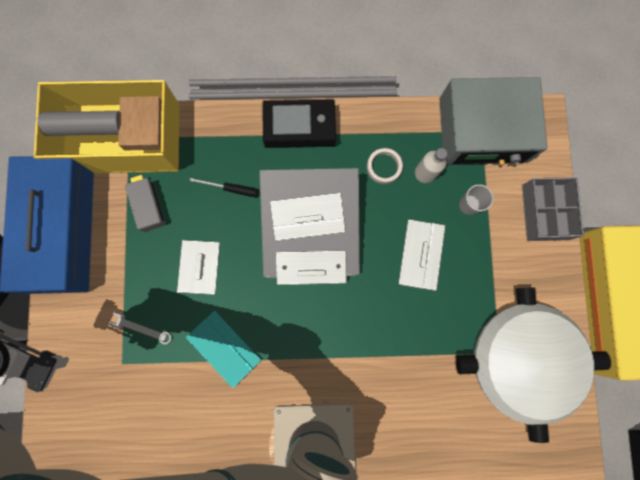

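The scene view shows the box with eave strip and strip A (scene ~335,262), strip B at the left (198,297), and the flat strip at (425,230). In the top view B is at (423,254), A at (307,216) and the eave at (311,267). The turquoise look-alike is at (224,348). Next I'll enlarge these areas.

Run:
```python
import cv2,numpy as np
a=cv2.imread('pics/top0.png'); s=cv2.imread('pics/scene0.png')
def c(im,x,y,w,h,k,f):
    cv2.imwrite(f,cv2.resize(im[y:y+h,x:x+w],None,fx=k,fy=k,interpolation=cv2.INTER_CUBIC))
c(a,250,160,120,130,5-.5,'pics/t1.png'); c(a,385,205,75,95,6,'pics/t2.png'); c(s,255,215,155,135,4,'pics/s1.png'); c(s,165,255,65,80,7,'pics/s2.png')
```

```text
(no output)
```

View pics/t1.png

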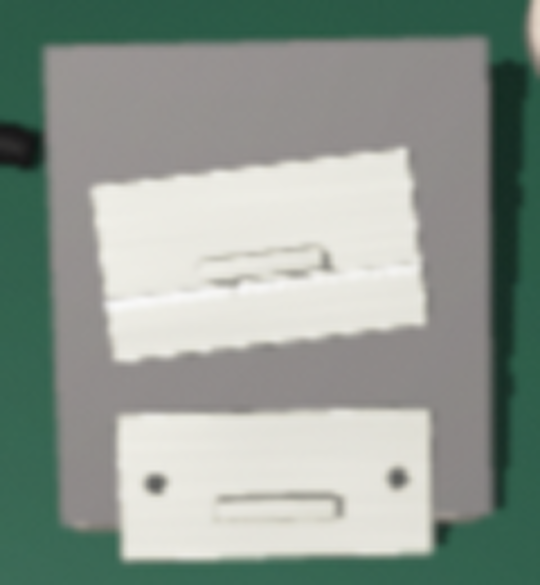

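View pics/t2.png

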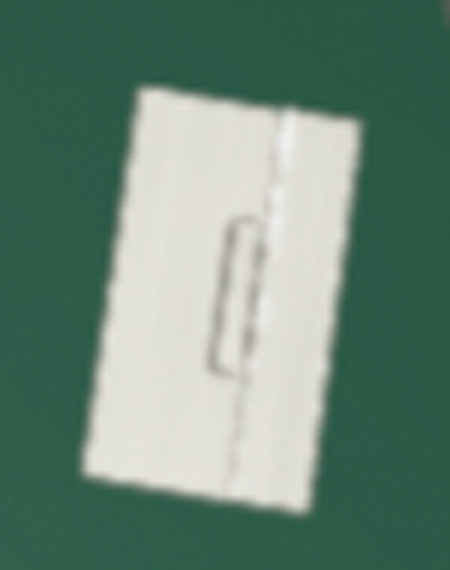

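View pics/s1.png

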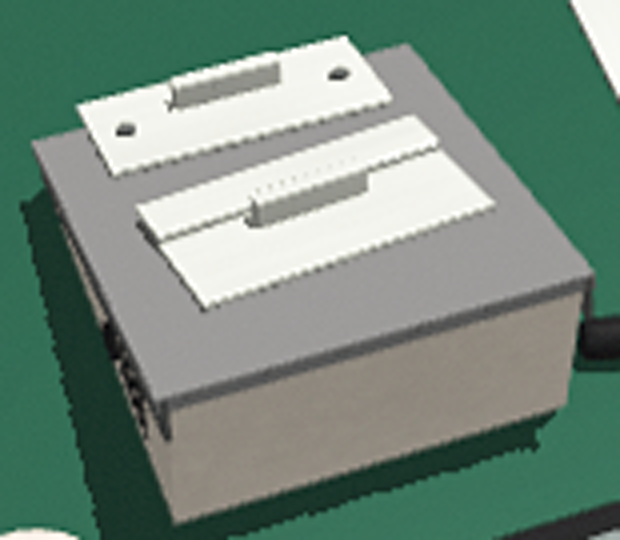

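View pics/s2.png

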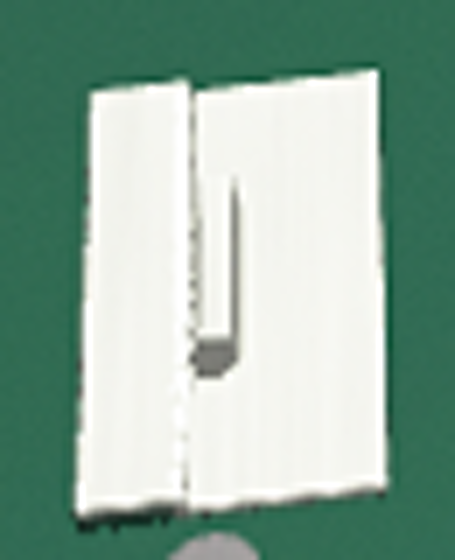

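```bash
cat > fit.py <<'E'
import numpy as np
from scipy.optimize import least_squares
from h import *
T=np.load('pics/top0.npz'); S=np.load('pics/scene0.npz')
def proj(im,X):
    c=np.asarray(X)@im['R'].T+im['t']; f=240/np.tan(np.radians(im['fovy'])/2)
    return np.c_[f*c[:,0]/c[:,2]+im['cx'], f*c[:,1]/c[:,2]+im['cy']]
def P(l,x,y,k): return (np.array(l,float)+.5)/k-.5+[x,y]
t1=lambda l:P(l,250,160,4.5); t2=lambda l:P(l,385,205,6); s1=lambda l:P(l,255,215,4); s2=lambda l:P(l,165,255,7)
def Rz(a): c,s=np.cos(a),np.sin(a); return np.array([[c,-s,0],[s,c,0],[0,0,1]])
def Ry(a): c,s=np.cos(a),np.sin(a); return np.array([[c,0,s],[0,1,0],[-s,0,c]])
E
cat > f1.py <<'E'
from fit import *
# local points
W=.09
# strip: origin step, low-lap left(+y)/right, top faces
lapL,lapR=[-.03,W,.011],[-.03,-W,.011]; hL,hR=[.07,W,.005],[.07,-W,.005]; sL,sR=[0,W,.011],[0,-W,.011]
def deck(r): # roof x,y,yaw -> R, origin at low edge middle on deck
    R=Rz(r[2])@Ry(-.28); o=np.array([r[0],r[1],0])+Rz(r[2])@np.array([-.132,0,.045+r[3]]); return R,o
tA=t1([[92,186],[407,149],[426,324],[115,361]]); sA=s1([[138,207],[415,116],[494,206],[207,307],[437,148]])
tE=t1([[118,415],[430,410],[434,553],[122,560]]); sE=s1([[77,105],[346,37],[392,100],[117,176]])
tR=t1([[44,46],[489,38],[495,515],[62,525]]); sR_=s1([[32,143],[408,43],[593,275],[165,405]])
L=.2747
def world(p):
    R,o=deck(p[:4]); D=lambda l:np.array(l)@R.T+o
    roof=lambda c:D(c)
    def on(q,l): return D(np.array(l)@Rz(q[2]).T+[q[0],q[1],0])
    return D,on
# image left = +y in top. scene: left = -y
def res(p,full=False):
    D,on=world(p); e=p[4:7]; a=p[7:10]
    r=[proj(T,D([[L,.125,0],[L,-.125,0],[0,-.125,0],[0,.125,0]]))-tR,
       proj(S,D([[0,-.125,0],[0,.125,0],[L,.125,0],[L,-.125,0]]))-sR_,
       proj(T,on(e,[[0,W,.005],[0,-W,.005],[-.085,-W,.005],[-.085,W,.005]]))-tE,
       proj(S,on(e,[[-.085,-W,.005],[-.085,W,.005],[0,W,.005],[0,-W,.005]]))-sE,
       proj(T,on(a,[hL,hR,lapR,lapL]))-tA,
       proj(S,on(a,[lapR,lapL,hL,hR,sL]))-sA]
    if full: return r
    return np.concatenate([x.ravel() for x in r])
p0=[.55,0,0,0,.08,0,0,.13,0,.1]
s=least_squares(res,p0,loss='soft_l1',x_scale=.01)
np.set_printoptions(precision=4,suppress=True)
print(s.x)
for x in res(s.x,True): print(np.round(x,1).tolist())
D,on=world(s.x); print('eave head',on(s.x[4:7],[[0,0,0]]),'a_step',on(s.x[7:10],[[0,0,0],[.016,0,.013]]))
np.save('pA.npy',s.x)
# B
tB=t2([[138,88],[362,120],[310,515],[82,475]]); sB=s2([[90,92],[78,515],[187,83],[378,70],[387,490]])
def rb(q,full=False):
    G=lambda l:np.array(l)@Rz(q[2]).T+[q[0],q[1],q[3]]
    # head toward +y(img left): x local ~ +y => local +y ~ -x world(image down)
    r=[proj(T,G([hR,lapR,lapL,hL]))-tB, proj(S,G([lapL,lapR,sL,hL,hR]))-sB]
    return r if full else np.concatenate([x.ravel() for x in r])
b=least_squares(rb,[.5,-.3,1.5,0],loss='soft_l1',x_scale=.01)
print(b.x); 
for x in rb(b.x,True): print(np.round(x,1).tolist())
np.save('pB.npy',b.x)
E
python3 f1.py
```

```text
[ 0.5693 -0.0025  0.0009 -0.0024  0.0641  0.0005 -0.0035  0.1354  0.0047
  0.0924]
[[-0.0, 0.3], [-0.6, -0.1], [-0.9, -0.3], [0.0, 0.0]]
[[-0.2, 0.4], [-0.2, 0.6], [0.5, 0.1], [-2.4, -0.4]]
[[-0.1, 0.1], [-0.1, -0.3], [-0.6, -0.0], [-0.0, 0.0]]
[[-0.0, 0.5], [-0.2, 0.1], [0.3, -0.1], [-1.2, -0.3]]
[[-0.2, -0.1], [-0.1, -0.1], [0.0, -0.1], [-0.5, -0.1]]
[[-0.3, 0.4], [-0.2, 0.2], [0.3, -0.1], [-0.7, -0.0], [0.1, -2.0]]
eave head [[ 0.4988 -0.0021  0.0603]] a_step [[0.5674 0.0022 0.08  ]
 [0.5791 0.0037 0.0969]]
[ 0.4854 -0.3246  1.3713 -0.0017]
[[0.4, -0.1], [-0.5, 0.4], [-0.8, -0.5], [0.2, -0.2]]
[[0.4, 0.2], [-0.2, -0.4], [-1.3, 0.1], [-0.1, 0.4], [0.1, -0.6]]
```

```bash
cat > plan.py <<'E'
from h import *
from scipy.spatial.transform import Rotation as Ro
def cur():
    s=ctrl.read_state(); return s, np.array(s['tcp_pos']), Ro.from_euler('xyz',s['orientation'])
def rows(p1,R1,n,g,ramp=True,p0=None,R0=None,dp=2):
    if p0 is None: s,p0,R0=cur()
    w=(R0.inv()*R1).as_rotvec()
    out=[];p=p0.copy();R=R0
    for i in range(n):
        a=(i+1)/n
        if ramp: a=a*a*(3-2*a)
        pt=p0+a*(p1-p0); Rt=R0*Ro.from_rotvec(a*w)
        d=np.round(R.inv().apply(pt-p)*100,dp); v=np.round((R.inv()*Rt).as_rotvec(),3)
        p=p+R.apply(d/100); R=R*Ro.from_rotvec(v)
        out.append([float(x) for x in d]+[float(x) for x in v]+[g])
    for k in range(0,n,8): print(str(out[k:k+8]).replace(' ','').replace('.0,',',').replace('-0,','0,'))
    print('end err mm',np.round((p-p1)*1000,2), 'ang',np.round((R.inv()*R1).magnitude(),4))
    return out
def tool(yaw,tilt): # jaw z along heading yaw, tool down, tilted by tilt square to slope
    return Ro.from_euler('z',yaw-np.pi/2)*Ro.from_euler('x',-np.pi/2)*Ro.from_rotvec([tilt,0,0])
# deck frame
pA=np.load('pA.npy'); r=pA[:4]
DR=Ro.from_euler('z',r[2])*Ro.from_euler('y',-.28)
DO=np.array([r[0],r[1],0.])+Ro.from_euler('z',r[2]).apply([-.132,0,.045])
def deckpt(u,v,n): return DO+DR.apply([u,v,n])
def todeck(p): return DR.inv().apply(np.asarray(p)-DO)
E
python3 - <<'E'
from plan import *
q=pA[7:10]; u=q[0]+.016*np.cos(q[2]); v=q[1]+.016*np.sin(q[2])
tgt=deckpt(u,v,.075); R=DR*Ro.from_euler('z',q[2])*Ro.from_matrix(np.array([[0,-1,0],[0,0,-1],[1,0,0]]).T.T)
# columns: x=-y, y=-n, z=+x
M=np.array([[0,0,1],[-1,0,0],[0,-1,0]]); R=DR*Ro.from_euler('z',q[2])*Ro.from_matrix(M)
print(u,v,tgt,R.as_matrix().round(3))
s,p0,R0=cur()
mid=np.array([.50,.15,.26])
rows(tgt,R,24,4.0)
E
```

```text
0.15130774387712315 0.006148771585220155 [0.56194829 0.00367053 0.15889391] [[ 0.09   0.276  0.957]
 [-0.996  0.     0.093]
 [ 0.025 -0.961  0.275]]
[[0.26,0.02,-0.21,0.001,0.005,-0.001,4.0],[0.74,0.07,-0.6,0.004,0.015,-0.002,4.0],[1.21,0.11,-0.93,0.005,0.025,-0.004,4.0],[1.64,0.14,-1.21,0.008,0.032,-0.005,4.0],[2.05,0.18,-1.41,0.009,0.04,-0.007,4.0],[2.44,0.2,-1.55,0.011,0.045,-0.007,4.0],[2.8,0.23,-1.61,0.012,0.052,-0.009,4.0],[3.13,0.26,-1.59,0.012,0.056,-0.009,4.0]]
[[3.42,0.28,-1.5,0.014,0.059,-0.009,4.0],[3.66,0.31,-1.37,0.015,0.062,-0.01,4.0],[3.85,0.34,-1.18,0.014,0.064,-0.011,4.0],[3.96,0.37,-0.94,0.015,0.065,-0.01,4.0],[4.01,0.4,-0.69,0.015,0.065,-0.011,4.0],[3.99,0.43,-0.43,0.015,0.064,-0.01,4.0],[3.89,0.45,-0.18,0.015,0.062,-0.01,4.0],[3.72,0.47,0.06,0.013,0.059,-0.01,4.0]]
[[3.48,0.47,0.25,0.013,0.056,-0.009,4.0],[3.18,0.47,0.41,0.012,0.051,-0.008,4.0],[2.82,0.45,0.5,0.011,0.046,-0.007,4.0],[2.4,0.41,0.54,0.009,0.04,-0.007,4.0],[1.94,0.35,0.51,0.007,0.032,-0.005,4.0],[1.44,0.28,0.43,0.006,0.024,-0.004,4.0],[0.9,0.17,0.29,0.004,0.016,-0.002,4.0],[0.31,0.07,0.11,0.001,0.005,-0.001,4.0]]
end err mm [ 0.03  0.   -0.03] ang 0.0004
```

Request:
servo_tool(
  moves=[
    [0.26,0.02,-0.21,0.001,0.005,-0.001,4.0],
    [0.74,0.07,-0.6,0.004,0.015,-0.002,4.0],
    [1.21,0.11,-0.93,0.005,0.025,-0.004,4.0],
    [1.64,0.14,-1.21,0.008,0.032,-0.005,4.0],
    [2.05,0.18,-1.41,0.009,0.04,-0.007,4.0],
    [2.44,0.2,-1.55,0.011,0.045,-0.007,4.0],
    [2.8,0.23,-1.61,0.012,0.052,-0.009,4.0],
    [3.13,0.26,-1.59,0.012,0.056,-0.009,4.0],
  ],
  grip_force=20,
)

```text
clock: 0.77
tcp_pos: [0.3471, 0.4368, 0.1933]
orientation: [-1.503, -0.035, -0.705]
force: [0.3, -0.6, -0.2]
finger_gap: 0.0442
```

Request:
servo_tool(
  moves=[
    [3.42,0.28,-1.5,0.014,0.059,-0.009,4.0],
    [3.66,0.31,-1.37,0.015,0.062,-0.01,4.0],
    [3.85,0.34,-1.18,0.014,0.064,-0.011,4.0],
    [3.96,0.37,-0.94,0.015,0.065,-0.01,4.0],
    [4.01,0.4,-0.69,0.015,0.065,-0.011,4.0],
    [3.99,0.43,-0.43,0.015,0.064,-0.01,4.0],
    [3.89,0.45,-0.18,0.015,0.062,-0.01,4.0],
    [3.72,0.47,0.06,0.013,0.059,-0.01,4.0],
  ],
)

```text
clock: 1.43
tcp_pos: [0.4869, 0.1532, 0.1711]
orientation: [-1.363, -0.048, -1.214]
force: [0.2, 0.7, 0.2]
finger_gap: 0.0401
```

Request:
servo_tool(
  moves=[
    [3.48,0.47,0.25,0.013,0.056,-0.009,4.0],
    [3.18,0.47,0.41,0.012,0.051,-0.008,4.0],
    [2.82,0.45,0.5,0.011,0.046,-0.007,4.0],
    [2.4,0.41,0.54,0.009,0.04,-0.007,4.0],
    [1.94,0.35,0.51,0.007,0.032,-0.005,4.0],
    [1.44,0.28,0.43,0.006,0.024,-0.004,4.0],
    [0.9,0.17,0.29,0.004,0.016,-0.002,4.0],
    [0.31,0.07,0.11,0.001,0.005,-0.001,4.0],
  ],
)

```text
clock: 2.1
tcp_pos: [0.5621, 0.002, 0.1589]
orientation: [-1.291, -0.024, -1.485]
force: [0.2, -0.0, -0.9]
finger_gap: 0.0402
```

Request:
servo_tool(
  moves=[
    [0,0,0,0,0,0,4],
    [0,0,0,0,0,0,4],
  ],
)

```text
clock: 2.27
tcp_pos: [0.5618, 0.005, 0.1589]
orientation: [-1.291, -0.023, -1.48]
force: [0.1, 0.6, 0.5]
finger_gap: 0.0405
```

Run:
```python
from plan import *
s,p,R=cur(); print(p,s['orientation'],s['qpos'],s['finger_gap'],s['force'])
q=pA[7:10]; u=q[0]+.016*np.cos(q[2]); v=q[1]+.016*np.sin(q[2])
print('deck',todeck(p)-[u,v,0]); M=np.array([[0,0,1],[-1,0,0],[0,-1,0]]); Rt=DR*Ro.from_euler('z',q[2])*Ro.from_matrix(M)
print((R.inv()*Rt).as_rotvec())
for n in("scene","top"): grab(n,f"pics/{n}1.png")
a=cv2.imread('pics/top1.png'); b=cv2.imread('pics/scene1.png')
cv2.imwrite('pics/c1.png',np.hstack([cv2.resize(a[140:300,230:390],(400,400)),cv2.resize(b[180:340,250:410],(400,400))]))
```

```text
[0.56175037 0.00499377 0.15891082] [-1.29145947 -0.02324512 -1.48021432] [-0.20333224  0.46180412  0.1858621   2.1043589  -0.23766491  0.30958438
  0.26226596] 0.04046529281408242 [0.06168914 0.60150478 0.50418022]
deck [-0.0001844   0.00132342  0.07507062]
[-0.00049118  0.00023762 -0.0024068 ]
```

View pics/c1.png

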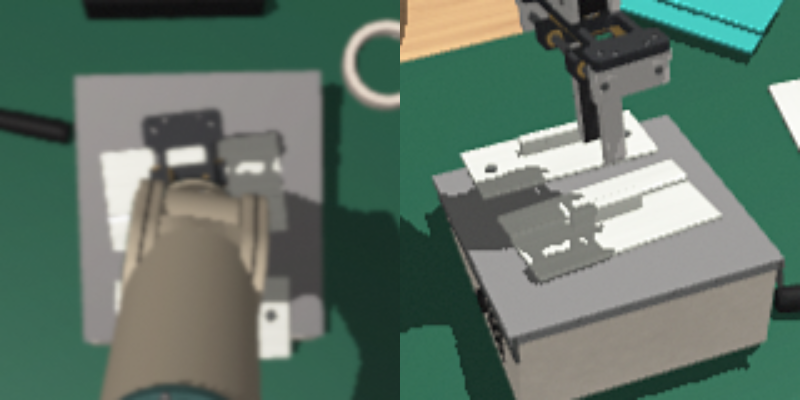

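Run:
```python
from fit import *; from plan import *
s,p,R=cur(); im=np.load('pics/scene1.npz')
pts=[[x,0,z] for z in(-.0325,-.02,.02,.0325) for x in(-.008,.008)]
w=proj(im,p+R.apply(np.array(pts))); print(w.round(1).tolist())
x0,y0,k=300,190,10
a=cv2.resize(im['pixels'][y0:y0+60,x0:x0+75,::-1],None,fx=k,fy=k,interpolation=cv2.INTER_CUBIC)
for c in w: cv2.circle(a,tuple(int(round(v)) for v in ((c-[x0,y0]+.5)*k-.5)),4,(0,0,255),1)
q=pA[7:10]
cv2.imwrite('pics/o1.png',a)
```

```text
[[327.8, 232.5], [321.4, 234.6], [330.0, 234.9], [323.6, 237.0], [337.7, 242.9], [331.1, 245.1], [340.1, 245.5], [333.5, 247.7]]
```

View pics/o1.png

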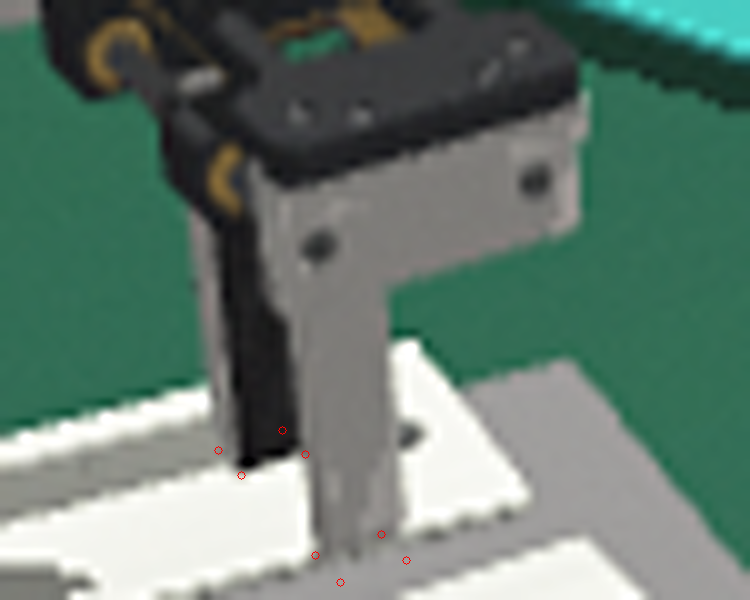

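Request:
servo_tool(
  moves=[
    [0.1,0.5,0,0,0,0,4],
    [0,1,0,0,0,0,4],
    [0,1.2,0,0,0,0,4],
    [0,1,0,0,0,0,4],
    [0,0.8,0,0,0,0,3.5],
    [0,0.4,0,0,0,0,3.5],
    [0,0.2,0,0,0,0,3.5],
    [0,0,0,0,0,0,3.5],
  ],
)

```text
clock: 3.03
tcp_pos: [0.5745, 0.0039, 0.1105]
orientation: [-1.296, -0.023, -1.481]
force: [0.2, 0.6, 0.5]
finger_gap: 0.0349
```

```bash
cat > st.py <<'E'
from plan import *
s,p,R=cur(); q=pA[7:10]; e=pA[4:7]
F=DR.inv().apply(s['force']); np.set_printoptions(precision=4,suppress=True)
M=np.array([[0,0,1],[-1,0,0],[0,-1,0]])
rel=(DR.inv()*R*Ro.from_matrix(M).inv()).as_rotvec()
print('t',s['clock'],'deck uvn mm',todeck(p)*1000,'rot',rel,'Fdeck',F,'mom',s['moment'],'gap',s['finger_gap'])
E
python3 st.py
```

```text
t 3.0333 deck uvn mm [149.9956   6.3419  24.987 ] rot [0.002  0.0038 0.0922] Fdeck [0.2861 0.5782 0.4063] mom [-0.0427  0.3011 -0.0299] gap 0.034872529207718
```

Request:
servo_tool(
  moves=[
    [0,0.4,0.1,0,0,0,3.5],
    [0,0.3,0,0,0,0,3.5],
    [0,0.2,0,0,0,0,3.5],
    [0,0.1,0,0,0,0,3.5],
    [0,0,0,0,0,0,3.5],
  ],
)

```text
clock: 3.45
tcp_pos: [0.5785, 0.0038, 0.1022]
orientation: [-1.294, -0.023, -1.481]
force: [-0.5, -0.3, 0.3]
finger_gap: 0.0349
```

```bash
python3 st.py
```

```text
t 3.45 deck uvn mm [151.5755   6.2535  15.8846] rot [0.0024 0.0024 0.0918] Fdeck [-0.4161 -0.3289  0.4363] mom [-0.0326  0.3154 -0.0097] gap 0.034907247691425544
```

Request:
servo_tool(
  moves=[
    [0,0.1,0,0,0,0,3.5],
    [0,0.1,0,0,0,0,3.5],
    [0,0,0,0,0,0,3.5],
  ],
)

```text
clock: 3.7
tcp_pos: [0.5793, 0.0037, 0.1007]
orientation: [-1.294, -0.023, -1.481]
force: [0.2, 0.7, 0.2]
finger_gap: 0.0347
```

```bash
python3 st.py
```

```text
t 3.7 deck uvn mm [151.8851   6.1181  14.242 ] rot [0.0025 0.0017 0.0914] Fdeck [0.2761 0.6715 0.1062] mom [-0.0698  0.3078 -0.0263] gap 0.03469792042698094
```

Request:
servo_tool(
  moves=[
    [0,0,0,0,0,0,2.5],
    [0,0,0,0,0,0,1.8],
    [0,0,0,0,0,0,1.4],
    [0,0,0,0,0,0,1.0],
    [0,0,0,0,0,0,0.8],
    [0,0,0,0,0,0,0.8],
  ],
  grip_force=20,
)

```text
clock: 4.2
tcp_pos: [0.5787, 0.0037, 0.1006]
orientation: [-1.294, -0.022, -1.481]
force: [-2.6, 0.4, 1.5]
finger_gap: 0.0118
```

```bash
python3 st.py
```

```text
t 4.2 deck uvn mm [151.2731   6.1308  14.3954] rot [0.0028 0.0027 0.0915] Fdeck [-2.0966  0.4268  2.1949] mom [-0.1224  0.7973  0.0364] gap 0.01181014685251302
```

Run:
```python
from plan import *
s,p,R=cur(); e=pA[4:7]; M=np.array([[0,0,1],[-1,0,0],[0,-1,0]])
d=todeck(p)
r1=DR.inv()*R
p1=DO+DR.apply([d[0]-.03,e[1]-.00006,d[2]+.002]); R1=DR*Ro.from_euler('z',e[2])*Ro.from_matrix(M)
rows(p1,R1,8,.8)
```

```text
[[0.01,-0.01,-0.13,0,0.004,0,0.8],[0.04,-0.02,-0.34,0,0.011,0,0.8],[0.05,-0.03,-0.49,0.001,0.015,-0.001,0.8],[0.07,-0.04,-0.56,0,0.017,0,0.8],[0.08,-0.03,-0.55,0.001,0.018,-0.001,0.8],[0.08,-0.03,-0.48,0,0.015,0,0.8],[0.07,-0.03,-0.35,0.001,0.011,-0.001,0.8],[0.02,-0.01,-0.12,0,0.004,0,0.8]]
end err mm [ 0.03 -0.    0.05] ang 0.0004
```

Lift first, then move and square up.

Request:
servo_tool(
  moves=[
    [0,-0.1,0,0,0,0,0.8],
    [0,-0.15,0,0,0,0,0.8],
    [0.04,0,-0.3,0,0.01,0,0.8],
    [0.1,0,-0.6,0,0.02,0,0.8],
    [0.12,0,-0.7,0,0.025,0,0.8],
    [0.1,0,-0.7,0,0.02,0,0.8],
    [0.08,0,-0.5,0,0.015,0,0.8],
    [0.03,0,-0.2,0,0.005,0,0.8],
  ],
)

```text
clock: 4.87
tcp_pos: [0.5491, -0.0027, 0.0948]
orientation: [-1.295, 0.003, -1.573]
force: [-0.2, -0.3, -3.4]
finger_gap: 0.0119
```

Request:
servo_tool(
  moves=[
    [0,0,0,0,0,0,0.8],
    [0,0,0,0,0,0,0.8],
  ],
)

```text
clock: 5.03
tcp_pos: [0.5507, -0.0025, 0.0954]
orientation: [-1.293, 0.003, -1.572]
force: [0.6, 0.6, -3.6]
finger_gap: 0.0116
```

```bash
python3 st.py
python3 - <<'E'
from h import *
for n in("scene","top"): grab(n,f"pics/{n}2.png")
a=cv2.imread('pics/top2.png'); b=cv2.imread('pics/scene2.png')
cv2.imwrite('pics/c2.png',np.hstack([cv2.resize(a[160:290,245:375],(390,520)[:1]*2),cv2.resize(b[210:310,260:360],(390,390))]))
E
```

```text
t 5.0333 deck uvn mm [122.91     0.0003  17.107 ] rot [ 0.0024  0.0018 -0.0032] Fdeck [-0.3862  0.6139 -3.6411] mom [-0.0829  0.467  -0.0027] gap 0.011609952186096773
```

View pics/c2.png

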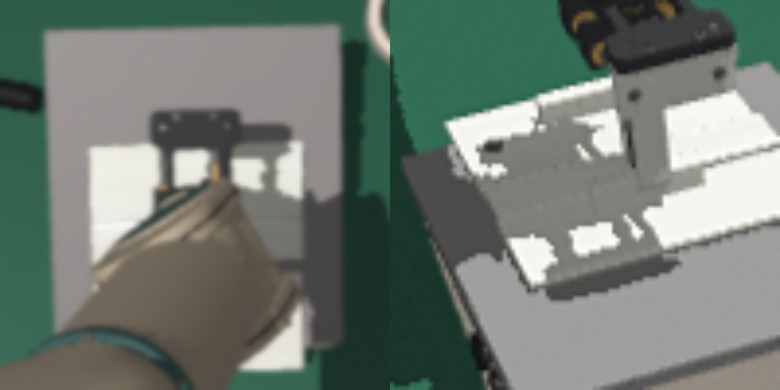

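Request:
servo_tool(
  moves=[
    [0,0,-0.2,0,0,0,0.8],
    [0,0,-0.5,0,0,0,0.8],
    [0,0,-0.7,0,0,0,0.8],
    [0,0,-0.7,0,0,0,0.8],
    [0,0,-0.6,0,0,0,0.8],
    [-0.03,0,-0.4,0,0,0,0.8],
    [-0.02,0,-0.2,0,0,0,0.8],
    [0,0,0,0,0,0,0.8],
  ],
)

```text
clock: 5.8
tcp_pos: [0.5243, -0.002, 0.0973]
orientation: [-1.313, 0.003, -1.573]
force: [-0.2, 0.5, -3.9]
finger_gap: 0.0117
```

Request:
servo_tool(
  moves=[
    [0,0.1,0,0,0,0,0.8],
    [0,0.1,0,0,0,0,0.8],
    [0,0.05,0,0,0,0,0.8],
    [0,0,0,0,0,0,0.8],
  ],
)

```text
clock: 6.13
tcp_pos: [0.526, -0.0021, 0.0955]
orientation: [-1.314, 0.003, -1.573]
force: [-0.4, -0.4, -3.5]
finger_gap: 0.0119
```

```bash
python3 st.py
python3 - <<'E'
from h import *
for n in("scene","top"): grab(n,f"pics/{n}3.png")
a=cv2.imread('pics/top3.png'); b=cv2.imread('pics/scene3.png')
cv2.imwrite('pics/c3.png',np.hstack([cv2.resize(a[160:290,245:375],(390,390)),cv2.resize(b[210:310,260:360],(390,390))]))
E
```

```text
t 6.1333 deck uvn mm [99.1977  0.3663 24.0454] rot [ 0.0024  0.0237 -0.0035] Fdeck [-1.3774 -0.3757 -3.2496] mom [-0.0855  0.5562  0.0103] gap 0.011871817583548551
```

View pics/c3.png

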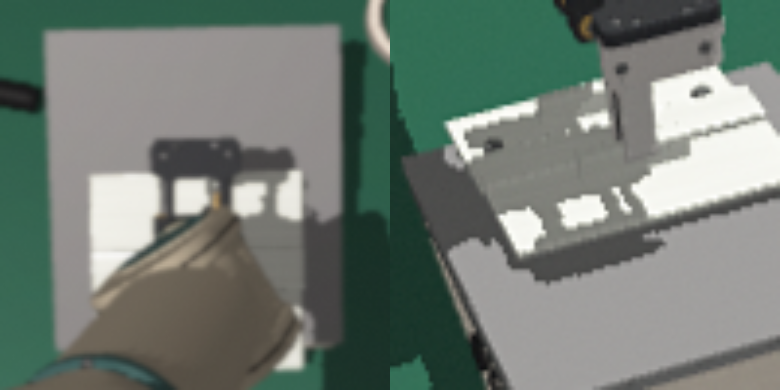

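Request:
servo_tool(
  moves=[
    [0,0,0.3,0,0,0,0.8],
    [0,0,0.6,0,0,0,0.8],
    [0,0,0.3,0,0,0,0.8],
    [0,0,0,0,0,0,0.8],
  ],
)

```text
clock: 6.57
tcp_pos: [0.5388, -0.0022, 0.0991]
orientation: [-1.313, 0.003, -1.572]
force: [0.6, 0.0, -2.8]
finger_gap: 0.0116
```

```bash
python3 st.py; python3 -c "
from h import *;print(ctrl.read_state()['qpos'])"
```

```text
t 6.5667 deck uvn mm [112.5625   0.2834  23.88  ] rot [ 0.0019  0.022  -0.0029] Fdeck [-0.1805  0.0395 -2.836 ] mom [-0.0671  0.4776  0.0589] gap 0.01158397096684839
[-0.35910035  0.59122764  0.44093499  2.19562595 -1.06472635  0.2727629
  0.9979264 ]
```

Request:
servo_tool(
  moves=[
    [0,0,0.3,0.005,0,0,0.8],
    [0,0.2,0.4,0.01,0,0,0.8],
    [0,0.3,0.1,0.005,0,0,0.8],
    [0,0.1,0,0,0,0,0.8],
    [0,0,0,0,0,0,0.8],
  ],
)

```text
clock: 6.98
tcp_pos: [0.5468, -0.0023, 0.0952]
orientation: [-1.296, 0.004, -1.574]
force: [-0.8, 0.2, -2.5]
finger_gap: 0.0121
```

```bash
python3 st.py; python3 -c "
from h import *;print(ctrl.read_state()['qpos'])"
```

```text
t 6.9833 deck uvn mm [119.1294   0.2093  18.0011] rot [ 0.0024  0.0054 -0.0045] Fdeck [-1.4748  0.1904 -2.1388] mom [-0.0859  0.5148 -0.0487] gap 0.012110639898537482
[-0.32010775  0.59457339  0.38484735  2.19361009 -1.09993089  0.23326052
  1.03031513]
```

Request:
servo_tool(
  moves=[
    [0,0,0.4,0,0,0,0.8],
    [0,0,0.4,0,0,0,0.8],
    [0,0.1,0.2,0.003,0,0,0.8],
    [0,0.1,0,0,0,0,0.8],
    [0,0,0,0,0,0,0.8],
  ],
)

```text
clock: 7.4
tcp_pos: [0.5572, -0.002, 0.0962]
orientation: [-1.293, 0.003, -1.572]
force: [-0.3, 0.0, -2.8]
finger_gap: 0.0117
```

```bash
python3 st.py; python3 -c "
from h import *;print(ctrl.read_state()['qpos'])"
```

```text
t 7.4 deck uvn mm [129.4394   0.471   16.0116] rot [ 0.0025  0.0019 -0.0033] Fdeck [-1.0479  0.0039 -2.648 ] mom [-0.0778  0.5113 -0.0248] gap 0.011653636692875004
[-0.3310639   0.60459926  0.40382078  2.17005295 -1.08013569  0.25126182
  1.00815091]
```

Request:
servo_tool(
  moves=[
    [0,0.1,0,0,0,0,0.8],
    [0,0.1,0,0,0,0,0.8],
    [0,0,0,0,0,0,0.8],
  ],
)

```text
clock: 7.65
tcp_pos: [0.5575, -0.0021, 0.0945]
orientation: [-1.293, 0.004, -1.573]
force: [-2.3, 0.8, 0.3]
finger_gap: 0.0117
```

```bash
python3 st.py
```

```text
t 7.65 deck uvn mm [129.2319   0.3449  14.3862] rot [ 0.0029  0.0019 -0.0039] Fdeck [-2.1436  0.8075  0.9583] mom [-0.019   0.6268  0.0808] gap 0.011740846641769028
```

Request:
servo_tool(
  moves=[
    [0,0,0,0,0,0,1.4],
    [0,0,0,0,0,0,2.0],
    [0,0,0,0,0,0,2.6],
    [0,-0.5,0,0,0,0,3],
    [0,-1.2,0,0,0,0,3.4],
    [0,-2,0,0,0,0,4],
    [0,-2.5,0,-0.03,0,0,5],
    [0,-2,0,-0.03,0,0,6],
  ],
)

```text
clock: 8.32
tcp_pos: [0.5343, -0.003, 0.1749]
orientation: [-1.355, 0.003, -1.575]
force: [1.1, 0.2, 0.3]
finger_gap: 0.0499
```

```bash
python3 st.py;  python3 -c "
from h import *;print(ctrl.read_state()['qpos'])"
```

```text
t 8.3167 deck uvn mm [129.1369  -0.5078  97.9947] rot [ 0.0017  0.0643 -0.0052] Fdeck [1.1675 0.2229 0.0237] mom [-0.0447  0.1555 -0.0068] gap 0.04990383308952697
[-0.58642286  0.52169879  0.77709471  2.10086569 -0.76749191  0.55728758
  0.71890772]
```

Run:
```python
from plan import *
e=pA[4:7]
M2=np.array([[-1,0,0],[0,0,-1],[0,-1,0]]) # cols x=-u,y=-n,z=-v
M2=np.array([[-1,0,0],[0,0,-1],[0,-1,0]]);print(np.linalg.det(M2))
R1=DR*Ro.from_euler('z',e[2])*Ro.from_matrix(M2)
rows(deckpt(.210,e[1],.045),R1,24,9.2)
```

```text
1.0
[[0,0.02,0.04,0,0.008,0,9.2],[0,0.07,0.13,0.001,0.023,0.001,9.2],[-0.01,0.12,0.19,0.001,0.036,0.001,9.2],[-0.02,0.14,0.26,0.002,0.049,0.002,9.2],[-0.04,0.19,0.32,0.002,0.06,0.002,9.2],[-0.07,0.21,0.36,0.002,0.069,0.002,9.2],[-0.11,0.24,0.4,0.003,0.077,0.002,9.2],[-0.15,0.26,0.42,0.002,0.085,0.003,9.2]]
[[-0.19,0.28,0.44,0.003,0.089,0.003,9.2],[-0.24,0.29,0.43,0.004,0.094,0.003,9.2],[-0.29,0.31,0.43,0.003,0.096,0.003,9.2],[-0.33,0.31,0.39,0.003,0.098,0.003,9.2],[-0.36,0.32,0.36,0.003,0.098,0.003,9.2],[-0.4,0.31,0.32,0.004,0.096,0.003,9.2],[-0.41,0.31,0.27,0.003,0.094,0.003,9.2],[-0.41,0.29,0.22,0.003,0.09,0.002,9.2]]
[[-0.4,0.28,0.17,0.002,0.084,0.003,9.2],[-0.39,0.25,0.13,0.003,0.077,0.003,9.2],[-0.34,0.23,0.08,0.002,0.07,0.002,9.2],[-0.31,0.2,0.05,0.002,0.059,0.002,9.2],[-0.25,0.17,0.03,0.002,0.049,0.001,9.2],[-0.19,0.12,0.01,0.001,0.037,0.001,9.2],[-0.12,0.08,0,0.001,0.023,0.001,9.2],[-0.04,0.03,0,0,0.008,0,9.2]]
end err mm [ 0.04 -0.02 -0.03] ang 0.0006
```

Request:
servo_tool(
  moves=[
    [0,0.02,0.04,0,0.008,0,9.2],
    [0,0.07,0.13,0.001,0.023,0.001,9.2],
    [-0.01,0.12,0.19,0.001,0.036,0.001,9.2],
    [-0.02,0.14,0.26,0.002,0.049,0.002,9.2],
    [-0.04,0.19,0.32,0.002,0.06,0.002,9.2],
    [-0.07,0.21,0.36,0.002,0.069,0.002,9.2],
    [-0.11,0.24,0.4,0.003,0.077,0.002,9.2],
    [-0.15,0.26,0.42,0.002,0.085,0.003,9.2],
  ],
)

```text
clock: 8.98
tcp_pos: [0.5591, -0.002, 0.1646]
orientation: [-1.364, 0.105, -1.974]
force: [0.5, 0.0, 0.2]
finger_gap: 0.0915
```

Request:
servo_tool(
  moves=[
    [-0.19,0.28,0.44,0.003,0.089,0.003,9.2],
    [-0.24,0.29,0.43,0.004,0.094,0.003,9.2],
    [-0.29,0.31,0.43,0.003,0.096,0.003,9.2],
    [-0.33,0.31,0.39,0.003,0.098,0.003,9.2],
    [-0.36,0.32,0.36,0.003,0.098,0.003,9.2],
    [-0.4,0.31,0.32,0.004,0.096,0.003,9.2],
    [-0.41,0.31,0.27,0.003,0.094,0.003,9.2],
    [-0.41,0.29,0.22,0.003,0.09,0.002,9.2],
  ],
)

```text
clock: 9.65
tcp_pos: [0.6036, -0.0017, 0.1506]
orientation: [-1.476, 0.248, -2.73]
force: [1.3, -0.8, -1.0]
finger_gap: 0.0921
```

Request:
servo_tool(
  moves=[
    [-0.4,0.28,0.17,0.002,0.084,0.003,9.2],
    [-0.39,0.25,0.13,0.003,0.077,0.003,9.2],
    [-0.34,0.23,0.08,0.002,0.07,0.002,9.2],
    [-0.31,0.2,0.05,0.002,0.059,0.002,9.2],
    [-0.25,0.17,0.03,0.002,0.049,0.001,9.2],
    [-0.19,0.12,0.01,0.001,0.037,0.001,9.2],
    [-0.12,0.08,0,0.001,0.023,0.001,9.2],
    [-0.04,0.03,0,0,0.008,0,9.2],
  ],
)

```text
clock: 10.32
tcp_pos: [0.6277, -0.0013, 0.1437]
orientation: [-1.573, 0.28, 3.138]
force: [0.1, -0.3, -0.9]
finger_gap: 0.0918
```

```bash
cat > st2.py <<'E'
from plan import *
s,p,R=cur(); e=pA[4:7]
F=DR.inv().apply(s['force']); np.set_printoptions(precision=4,suppress=True)
M2=np.array([[-1,0,0],[0,0,-1],[0,-1,0]])
rel=(DR.inv()*R*Ro.from_matrix(M2).inv()).as_rotvec()
print('t',s['clock'],'uvn mm',todeck(p)*1000,'rot',rel,'Fdeck',F,'mom',s['moment'],'gap',s['finger_gap'],'q',s['qpos'])
E
python3 st2.py
python3 - <<'E'
from h import *
for n in("scene","top"): grab(n,f"pics/{n}4.png")
a=cv2.imread('pics/top4.png'); b=cv2.imread('pics/scene4.png')
cv2.imwrite('pics/c4.png',np.hstack([cv2.resize(a[160:290,245:375],(390,390)),cv2.resize(b[200:330,260:390],(390,390))]))
E
```

```text
t 10.3167 uvn mm [210.237    1.0849  42.2007] rot [ 0.001  -0.0004 -0.0048] Fdeck [-0.1183 -0.2689 -0.9209] mom [-0.0001  0.3271 -0.0374] gap 0.09182544517535829 q [-0.5941  0.7259  0.8819  1.9611 -1.0793  0.6413 -0.6211]
```

View pics/c4.png

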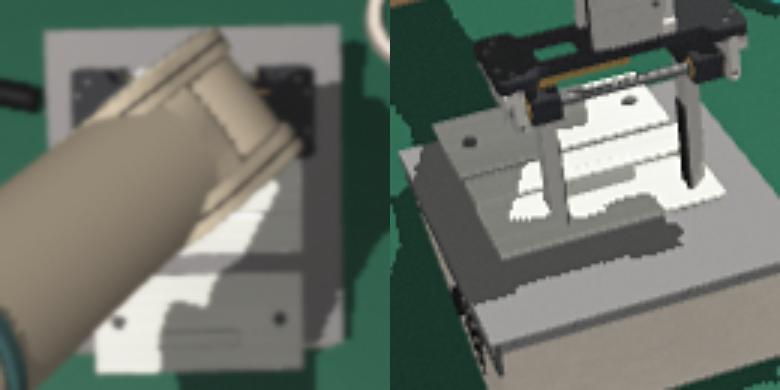

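```bash
cat > kin.py <<'E'
import numpy as np, itertools
from scipy.optimize import least_squares
from scipy.spatial.transform import Rotation as Ro
Q=np.array([[-1.2058218,.62921984,.03845699,1.51823282,-.02699702,.99633025,-.0200041],
[-0.20333224,0.46180412,0.1858621,2.1043589,-0.23766491,0.30958438,0.26226596],
[-0.35910035,0.59122764,0.44093499,2.19562595,-1.06472635,0.2727629,0.9979264],
[-0.32010775,0.59457339,0.38484735,2.19361009,-1.09993089,0.23326052,1.03031513],
[-0.3310639,0.60459926,0.40382078,2.17005295,-1.08013569,0.25126182,1.00815091],
[-0.58642286,0.52169879,0.77709471,2.10086569,-0.76749191,0.55728758,0.71890772],
[-0.5941,0.7259,0.8819,1.9611,-1.0793,0.6413,-0.6211]])
P=np.array([[.27115608,.59009037,.20467947],[.56175037,.00499377,.15891082],[.5388,-.0022,.0991],[.5468,-.0023,.0952],[.5572,-.0020,.0962],[.5343,-.003,.1749],[.6277,-.0013,.1437]])
E=np.array([[-1.57246817,0,-.430786],[-1.29145947,-.02324512,-1.48021432],[-1.313,.003,-1.572],[-1.296,.004,-1.574],[-1.293,.003,-1.572],[-1.355,.003,-1.575],[-1.573,.28,3.138]])
RE=Ro.from_euler('xyz',E)
def chain(q,s,L):
    y=lambda a:Ro.from_euler('y',a); z=lambda a:Ro.from_euler('z',a)
    R=z(s[0]*q[0]); p=np.array([0,0,L[0]]); 
    R=R*y(q[1])*z(s[1]*q[2]); p=p+R.apply([L[1],0,L[2]])
    R=R*y(q[3]); p=p+R.apply([L[3],0,0]); R=R*z(s[2]*q[4]); p=p+R.apply([0,0,L[4]])
    R=R*y(q[5]); p=p+R.apply([L[5],0,0]); R=R*z(s[3]*q[6]); p=p+R.apply([0,0,L[6]])
    return p,R
if __name__=='__main__':
    best=None
    for s in itertools.product([1,-1],repeat=4):
        T=[chain(q,s,np.zeros(7))[1].inv()*r for q,r in zip(Q,RE)]
        m=T[0]; err=max((m.inv()*t).magnitude() for t in T)
        if best is None or err<best[0]: best=(err,s,m)
        print(s,round(err,3))
    s,m=best[1:]; print(s,m.as_matrix().round(3))
    f=lambda L:np.concatenate([chain(q,s,L)[0]-p for q,p in zip(Q,P)])
    r=least_squares(f,[.3,0,.35,0,.35,0,.25]); print(r.x.round(4),np.abs(r.fun).max()); np.savez('kin.npz',s=s,L=r.x,m=m.as_matrix())
E
python3 kin.py
```

```text
(1, 1, 1, 1) 2.289
(1, 1, 1, -1) 2.658
(1, 1, -1, 1) 2.83
(1, 1, -1, -1) 2.467
(1, -1, 1, 1) 2.303
(1, -1, 1, -1) 3.092
(1, -1, -1, 1) 2.471
(1, -1, -1, -1) 2.023
(-1, 1, 1, 1) 2.128
(-1, 1, 1, -1) 2.969
(-1, 1, -1, 1) 2.527
(-1, 1, -1, -1) 1.744
(-1, -1, 1, 1) 3.113
(-1, -1, 1, -1) 2.167
(-1, -1, -1, 1) 2.1
(-1, -1, -1, -1) 0.001
(-1, -1, -1, -1) [[-0.  0. -1.]
 [-1.  0.  0.]
 [ 0.  1.  0.]]
[ 0.3923 -0.0056  0.5254 -0.0022  0.3804 -0.0241  0.4098] 0.025422477936565407
```

```bash
cat > kin2.py <<'E'
from kin import *
def chain2(q,s,V):
    V=V.reshape(5,3)
    y=lambda a:Ro.from_euler('y',a); z=lambda a:Ro.from_euler('z',a)
    R=z(s[0]*q[0]); p=R.apply(V[0]); R=R*y(q[1])*z(s[1]*q[2]); p=p+R.apply(V[1])
    R=R*y(q[3])*z(s[2]*q[4]); p=p+R.apply(V[2]); R=R*y(q[5]); p=p+R.apply(V[3]); R=R*z(s[3]*q[6]); p=p+R.apply(V[4])
    return p,R
if __name__=='__main__':
    s=(-1,-1,-1,-1)
    for lam in(1e-2,1e-3,1e-4):
        V0=np.zeros(15);V0[[2,5,8,14]]=[.39,.52,.38,.4]
        V0[2]=.36
        w=np.ones(15); w[[2,5,8,14]]=.1
        f=lambda V:np.concatenate([np.concatenate([chain2(q,s,V)[0]-p for q,p in zip(Q,P)]),lam*w*(V-V0)])
        r=least_squares(f,V0); print(lam,r.x.reshape(5,3).round(4).tolist(),np.abs(r.fun[:21]).max())
    np.save('V.npy',r.x)
E
python3 kin2.py
```

```text
0.01 [[0.0001, -0.0115, 0.3362], [0.0002, -0.0162, 0.5589], [0.0, -0.0002, 0.382], [-0.0, -0.0002, -0.0002], [0.0001, 0.0, 0.3757]] 3.903043709185816e-05
0.001 [[0.0001, -0.0115, 0.3361], [0.0002, -0.0162, 0.5589], [0.0, -0.0002, 0.382], [-0.0, -0.0002, -0.0002], [0.0001, 0.0, 0.3757]] 3.8783853769597254e-05
0.0001 [[0.0001, -0.0115, 0.3361], [0.0002, -0.0162, 0.5589], [0.0, -0.0002, 0.382], [-0.0, -0.0002, -0.0002], [0.0001, 0.0, 0.3757]] 3.878368414861333e-05
```

```bash
cat > ik.py <<'E'
from kin2 import *
V=np.load('V.npy'); S=(-1,-1,-1,-1); Mt=Ro.from_matrix(np.load('kin.npz')['m'])
lo=np.array([-3.06,-.37,-1.25,.18,-1.1,.23,-2.94]);hi=np.array([3.06,2.12,1.32,2.47,4.24,1.98,2.94])
def fk(q): p,R=chain2(q,S,V); return p,R*Mt
def ik(p,R,q3,q0):
    def f(x):
        q=np.insert(x,2,q3); a,b=fk(q); return np.r_[(a-p)*3,(b.inv()*R).as_rotvec()]
    r=least_squares(f,np.delete(q0,2)); q=np.insert(r.x,2,q3); return q,np.abs(r.fun).max()
def ok(q): return np.all(q>=lo) and np.all(q<=hi)
E
cat > feas.py <<'E'
from ik import *; from plan import DR,deckpt,pA
np.set_printoptions(precision=2,suppress=True)
e=pA[4:7]
Mg=np.array([[0,0,1],[-1,0,0],[0,-1,0]]); Mp=np.array([[-1,0,0],[0,0,-1],[0,-1,0]])
def scan(M,u,n,tilt,tag):
    for q5s in (-.5,.5):
        line=[]
        for q3 in np.arange(-1.2,1.3,.2):
            R=DR*Ro.from_euler('z',e[2])*Ro.from_euler('y',tilt)*Ro.from_matrix(M)
            best=None
            q,er=ik(deckpt(u,e[1],n),R,q3,np.array([-q3*.7,.7,q3,2,-q3 if abs(q3)>.1 else q5s,.6,q3+(0 if M is Mg else -1.57)]))
            q[[4,6]]=(q[[4,6]]+np.pi)%(2*np.pi)-np.pi
            line.append((round(q3,1),er<1e-4,bool(ok(q)),q.round(2).tolist()))
        print(tag,u,n); [print('  ',l) for l in line]
        break
scan(Mp,.142,.003,0,'push'); scan(Mp,.142,.003,.08,'push.2');scan(Mp,.212,.003,0,'push');scan(Mg,.155,.014,0,'grip')
E
python3 feas.py
```

```text
push 0.142 0.003
   (np.float64(-1.2), np.True_, False, [0.67, 0.92, -1.2, 2.11, 1.44, 0.9, -2.95])
   (np.float64(-1.0), np.True_, True, [0.58, 0.81, -1.0, 2.11, 1.38, 0.71, -2.92])
   (np.float64(-0.8), np.True_, True, [0.47, 0.72, -0.8, 2.12, 1.31, 0.54, -2.87])
   (np.float64(-0.6), np.True_, True, [0.35, 0.66, -0.6, 2.12, 1.21, 0.41, -2.79])
   (np.float64(-0.4), np.True_, True, [0.22, 0.62, -0.4, 2.12, 1.06, 0.29, -2.66])
   (np.float64(-0.2), np.True_, False, [0.08, 0.6, -0.2, 2.13, 0.76, 0.19, -2.37])
   (np.float64(-0.0), np.True_, False, [-0.06, 0.6, -0.0, 2.13, 0.11, 0.13, -1.74])
   (np.float64(0.2), np.True_, False, [-0.19, 0.61, 0.2, 2.13, -0.68, 0.16, -0.96])
   (np.float64(0.4), np.True_, True, [-0.33, 0.64, 0.4, 2.14, -1.09, 0.25, -0.56])
   (np.float64(0.6), np.True_, False, [-0.45, 0.68, 0.6, 2.14, -1.29, 0.38, -0.38])
   (np.float64(0.8), np.True_, False, [-0.57, 0.75, 0.8, 2.14, -1.4, 0.52, -0.28])
   (np.float64(1.0), np.True_, False, [-0.66, 0.85, 1.0, 2.15, -1.47, 0.69, -0.22])
   (np.float64(1.2), np.True_, False, [-0.73, 0.98, 1.2, 2.15, -1.53, 0.9, -0.19])

[... 2579 characters left out ...]
2, 0.61, -0.4, 2.09, 0.91, 0.31, -0.93])
   (np.float64(-0.2), np.True_, False, [0.08, 0.59, -0.2, 2.09, 0.6, 0.23, -0.64])
   (np.float64(-0.0), np.True_, False, [-0.05, 0.58, -0.0, 2.1, 0.08, 0.19, -0.13])
   (np.float64(0.2), np.True_, False, [-0.19, 0.59, 0.2, 2.1, -0.51, 0.21, 0.45])
   (np.float64(0.4), np.True_, True, [-0.32, 0.62, 0.4, 2.1, -0.92, 0.28, 0.84])
   (np.float64(0.6), np.True_, False, [-0.45, 0.66, 0.6, 2.11, -1.15, 0.39, 1.06])
   (np.float64(0.8), np.True_, False, [-0.56, 0.73, 0.8, 2.11, -1.3, 0.52, 1.19])
   (np.float64(1.0), np.True_, False, [-0.66, 0.82, 1.0, 2.11, -1.4, 0.69, 1.27])
   (np.float64(1.2), np.True_, False, [-0.73, 0.95, 1.2, 2.11, -1.47, 0.89, 1.32])
```

Request:
servo_tool(
  moves=[
    [0,0.3,0,0,0,-0.05,9.2],
    [0,0.6,0,0,0,-0.05,9.2],
    [0.3,0.6,0,0,0,0,9.2],
    [0.8,0.6,0,0,0,0,9.2],
    [1.2,0.2,0,0,0,0,9.2],
    [1.2,0,0,0,0,0,9.2],
    [0.8,0,0,0,0,0,9.2],
    [0.4,0,0,0,0,0,9.2],
  ],
)

```text
clock: 11.08
tcp_pos: [0.5841, -0.001, 0.1134]
orientation: [-1.573, 0.181, 3.139]
force: [-0.8, -0.0, 0.5]
finger_gap: 0.0921
```

```bash
python3 st2.py
```

```text
t 11.0833 uvn mm [160.0158   1.4591  25.1372] rot [ 0.0018  0.0995 -0.0037] Fdeck [-0.6314 -0.0344  0.7297] mom [ 0.0113  0.358  -0.0424] gap 0.0920574986244831 q [-0.5827  0.7507  0.86    1.9967 -1.0266  0.6666 -0.6481]
```

Request:
servo_tool(
  moves=[
    [0.4,0.04,0,0,0,0,9.2],
    [0.8,0.08,0,0,0,0,9.2],
    [0.6,0.06,0,0,0,0,9.2],
    [0.2,0.02,0,0,0,0,9.2],
    [0,0,0,0,0,0,9.2],
  ],
)

```text
clock: 11.5
tcp_pos: [0.5669, -0.001, 0.1083]
orientation: [-1.573, 0.182, 3.14]
force: [0.3, -0.1, 0.5]
finger_gap: 0.0921
```

```bash
python3 st2.py
```

```text
t 11.5 uvn mm [142.0548   1.4681  25.0398] rot [ 0.0015  0.0982 -0.0028] Fdeck [ 0.4222 -0.0568  0.4502] mom [ 0.0197  0.3122 -0.0122] gap 0.0920908534992145 q [-0.5737  0.7272  0.8257  2.0466 -1.0418  0.6163 -0.6197]
```

Request:
servo_tool(
  moves=[
    [-0.8,-0.08,0,0,0,-0.03,9.2],
    [-1.5,-0.2,0,0,0,0,9.2],
    [-1.6,-0.2,0,0,0,0,9.2],
    [-1.4,-0.2,0,0,0,0,9.2],
    [-0.8,-0.1,0,0,0,0,9.2],
    [-0.2,0.5,0,0,0,0,9.2],
    [0,0.7,0,0,0,0,9.2],
    [0,0.3,0,0,0,0,9.2],
  ],
)

```text
clock: 12.17
tcp_pos: [0.6295, -0.0009, 0.1094]
orientation: [-1.573, 0.15, 3.14]
force: [-0.5, -0.1, -0.7]
finger_gap: 0.0918
```

Request:
servo_tool(
  moves=[
    [0,0,0,0,0,0,9.2],
    [0,0,0,0,0,0,9.2],
  ],
)

```text
clock: 12.33
tcp_pos: [0.6297, -0.0011, 0.1104]
orientation: [-1.573, 0.151, 3.14]
force: [0.6, -0.5, 0.4]
finger_gap: 0.0917
```

```bash
python3 st2.py
```

```text
t 12.3333 uvn mm [203.0607   1.2939   9.6581] rot [ 0.0013  0.1294 -0.0028] Fdeck [ 0.7088 -0.4994  0.2472] mom [ 0.0146  0.2609 -0.056 ] gap 0.09171754390076747 q [-0.5529  0.8205  0.867   1.8443 -0.9562  0.7688 -0.7566]
```

Request:
servo_tool(
  moves=[
    [0,0.3,0,0,0,0,9.2],
    [0,0.2,0,0,0,0,9.2],
    [0,0.1,0,0,0,0,9.2],
    [0,0,0,0,0,0,9.2],
  ],
)

```text
clock: 12.67
tcp_pos: [0.6315, -0.0011, 0.1049]
orientation: [-1.573, 0.152, 3.14]
force: [-0.4, -0.5, -0.4]
finger_gap: 0.092
```

Request:
servo_tool(
  moves=[
    [0,0.1,0,0,0,0,9.2],
    [0,0,0,0,0,0,9.2],
  ],
)

```text
clock: 12.83
tcp_pos: [0.6318, -0.0011, 0.1041]
orientation: [-1.572, 0.152, 3.14]
force: [0.2, 0.2, 0.3]
finger_gap: 0.0923
```

Request:
servo_tool(
  moves=[
    [0,0.1,0,0,0,0,9.2],
    [0,0,0,0,0,0,9.2],
  ],
)

```text
clock: 13.0
tcp_pos: [0.632, -0.001, 0.1031]
orientation: [-1.572, 0.152, 3.14]
force: [-0.4, -0.4, 0.2]
finger_gap: 0.0922
```

```bash
python3 st2.py
```

```text
t 13.0 uvn mm [203.155    1.3739   2.0051] rot [ 0.0012  0.1279 -0.0022] Fdeck [-0.3209 -0.4039  0.345 ] mom [ 0.0722  0.3174 -0.0506] gap 0.09217309872619821 q [-0.5456  0.8302  0.8548  1.8447 -0.9691  0.7567 -0.747 ]
```

Request:
servo_tool(
  moves=[
    [0,0.1,0,0,0,0,9.2],
    [0,0,0,0,0,0,9.2],
  ],
)

```text
clock: 13.17
tcp_pos: [0.6322, -0.0012, 0.1024]
orientation: [-1.572, 0.153, 3.14]
force: [-1.2, 0.6, 2.1]
finger_gap: 0.0918
```

Request:
servo_tool(
  moves=[
    [0,0.05,0,0,0,0,9.2],
    [0,0,0,0,0,0,9.2],
  ],
)

```text
clock: 13.33
tcp_pos: [0.6323, -0.0011, 0.1023]
orientation: [-1.573, 0.153, 3.14]
force: [-3.1, 0.8, 4.7]
finger_gap: 0.0921
```

```bash
python3 st2.py
```

```text
t 13.3333 uvn mm [203.2745   1.2725   1.1177] rot [ 0.0015  0.1273 -0.0023] Fdeck [-1.6903  0.8345  5.3786] mom [ 0.0374  0.4948 -0.0187] gap 0.09207879527998483 q [-0.5443  0.8312  0.8531  1.8448 -0.9712  0.7551 -0.7453]
```

Request:
servo_tool(
  moves=[
    [0,-0.15,0,0,0,0,9.2],
    [0.3,0.04,0,0,0,0,9.2],
    [0.4,0.05,0,0,0,0,9.2],
    [0.3,0.04,0,0,0,0,9.2],
    [0.2,0.03,0,0,0,0,9.2],
  ],
)

```text
clock: 13.75
tcp_pos: [0.6198, -0.0011, 0.0995]
orientation: [-1.572, 0.152, 3.14]
force: [1.2, 0.0, -0.1]
finger_gap: 0.092
```

```bash
python3 st2.py
```

```text
t 13.75 uvn mm [190.5341   1.3627   1.9198] rot [ 0.0011  0.128  -0.0025] Fdeck [ 1.1507  0.0129 -0.4157] mom [0.0196 0.094  0.0301] gap 0.09204996059749622 q [-0.5477  0.8189  0.8447  1.8803 -0.9811  0.7306 -0.7255]
```

Request:
servo_tool(
  moves=[
    [0.3,0.04,0,0,0,0,9.2],
    [0.3,0.04,0,0,0,0,9.2],
    [0.3,0.04,0,0,0,0,9.2],
    [0.3,0.04,0,0,0,0,9.2],
    [0.2,0.03,0,0,0,0,9.2],
    [0,0,0,0,0,0,9.2],
  ],
)

```text
clock: 14.25
tcp_pos: [0.6061, -0.001, 0.0956]
orientation: [-1.573, 0.151, 3.14]
force: [0.0, 0.5, 0.0]
finger_gap: 0.0921
```

```bash
python3 st2.py
```

```text
t 14.25 uvn mm [176.2509   1.4054   1.9614] rot [ 0.0014  0.1286 -0.0025] Fdeck [0.0203 0.5445 0.0048] mom [-0.0414  0.2766  0.0046] gap 0.09205803916894814 q [-0.5481  0.8055  0.831   1.9197 -0.9947  0.7009 -0.7011]
```

Request:
servo_tool(
  moves=[
    [0.3,0.04,0,0,0,0,9.2],
    [0.4,0.05,0,0,0,0,9.2],
    [0.4,0.05,0,0,0,0,9.2],
    [0.4,0.05,0,0,0,0,9.2],
    [0.4,0.05,0,0,0,0,9.2],
    [0.3,0.04,0,0,0,0,9.2],
    [0.2,0.03,0,0,0,0,9.2],
    [0,0,0,0,0,0,9.2],
  ],
)

```text
clock: 14.92
tcp_pos: [0.5828, -0.001, 0.0889]
orientation: [-1.573, 0.151, 3.14]
force: [0.2, 0.0, 0.2]
finger_gap: 0.0919
```

```bash
python3 st2.py
python3 - <<'E'
from h import *
for n in("scene","top"): grab(n,f"pics/{n}5.png")
a=cv2.imread('pics/top5.png'); b=cv2.imread('pics/scene5.png')
cv2.imwrite('pics/c5.png',np.hstack([cv2.resize(a[160:290,245:375],(390,390),interpolation=cv2.INTER_CUBIC),cv2.resize(b[210:310,260:360],(390,390),interpolation=cv2.INTER_CUBIC)]))
E
```

```text
t 14.9167 uvn mm [152.0393   1.506    1.9681] rot [ 0.0015  0.1286 -0.0025] Fdeck [0.2637 0.0379 0.1059] mom [-0.0006  0.3001  0.0247] gap 0.09194592847689863 q [-0.5432  0.7806  0.7987  1.9863 -1.0188  0.6441 -0.6598]
```

View pics/c5.png

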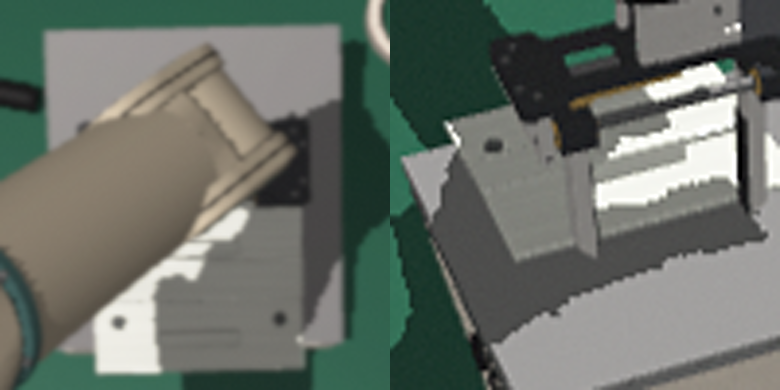

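Request:
servo_tool(
  moves=[
    [0.2,0.03,0,0,0,0,9.2],
    [0.2,0.03,0,0,0,0,9.2],
    [0.2,0.02,0,0,0,0,9.2],
    [0.1,0.01,0,0,0,0,9.2],
    [0,0,0,0,0,0,9.2],
  ],
)

```text
clock: 15.43
tcp_pos: [0.5764, -0.001, 0.087]
orientation: [-1.573, 0.152, 3.14]
force: [0.2, -0.1, 0.0]
finger_gap: 0.0921
```

Request:
servo_tool(
  moves=[
    [0.05,0.01,0,0,0,0,9.2],
    [0.05,0,0,0,0,0,9.2],
  ],
)

```text
clock: 15.6
tcp_pos: [0.576, -0.0011, 0.0869]
orientation: [-1.572, 0.153, 3.14]
force: [0.3, 0.2, -0.1]
finger_gap: 0.0919
```

```bash
python3 st2.py
```

```text
t 15.6 uvn mm [144.9409   1.3792   1.9585] rot [ 0.001   0.1274 -0.0022] Fdeck [ 0.2196  0.2256 -0.1914] mom [0.015  0.0981 0.0185] gap 0.09186426384434618 q [-0.5395  0.7719  0.7852  2.0068 -1.0265  0.6232 -0.6469]
```

Request:
servo_tool(
  moves=[
    [0.05,0.01,0,0,0,0,9.2],
    [0.05,0,0,0,0,0,9.2],
    [0,0,0,0,0,0,9.2],
  ],
)

```text
clock: 15.85
tcp_pos: [0.5748, -0.001, 0.0866]
orientation: [-1.572, 0.152, 3.14]
force: [1.2, -0.1, -0.4]
finger_gap: 0.0921
```

Request:
servo_tool(
  moves=[
    [0.05,0.01,0,0,0,0,9.2],
    [0.05,0.01,0,0,0,0,9.2],
    [0,0,0,0,0,0,9.2],
  ],
)

```text
clock: 16.1
tcp_pos: [0.5746, -0.001, 0.0866]
orientation: [-1.572, 0.154, 3.14]
force: [2.4, -1.0, 1.4]
finger_gap: 0.0916
```

```bash
python3 st2.py
```

```text
t 16.1 uvn mm [143.4909   1.4817   1.9803] rot [ 0.001   0.1264 -0.002 ] Fdeck [ 2.6518 -0.9736  0.656 ] mom [ 0.0862 -0.3217  0.0438] gap 0.0916248176068075 q [-0.5383  0.7694  0.7812  2.0116 -1.0287  0.6174 -0.6437]
```

Request:
servo_tool(
  moves=[
    [0.05,0.01,0,0,0,0,9.2],
    [0,0,0,0,0,0,9.2],
    [0,0,0,0,0,0,9.2],
  ],
)

```text
clock: 16.35
tcp_pos: [0.5745, -0.001, 0.0865]
orientation: [-1.572, 0.154, 3.14]
force: [4.8, 0.1, 1.5]
finger_gap: 0.0915
```

```bash
python3 st2.py
```

```text
t 16.35 uvn mm [143.317    1.433    1.9773] rot [ 0.0009  0.1259 -0.0022] Fdeck [4.9785 0.0805 0.1051] mom [ 0.1295 -0.8951  0.0258] gap 0.09153864860586282 q [-0.5379  0.7688  0.7802  2.0126 -1.0293  0.6159 -0.643 ]
```

Request:
servo_tool(
  moves=[
    [-0.2,-0.02,0,0,0,0,9.2],
    [-0.5,-0.2,0,0,0,0,9.2],
    [-0.6,-1,0,0,0,0,9.2],
    [-0.4,-2,0,0,0,0,9.2],
    [0,-3,0,0,0,0.04,9],
    [0,-3,0,0,0,0.0,8],
    [0,-2.5,0,0,0,0,6],
    [0,-1,0,0,0,0,5],
  ],
)

```text
clock: 17.02
tcp_pos: [0.568, -0.0021, 0.2165]
orientation: [-1.573, 0.194, 3.139]
force: [0.3, 0.5, 0.2]
finger_gap: 0.0731
```

```bash
python3 st2.py
python3 - <<'E'
from fit import *
for n in("scene","top"): grab(n,f"pics/{n}6.png")
a=cv2.imread('pics/top6.png'); b=cv2.imread('pics/scene6.png')
cv2.imwrite('pics/c6.png',np.hstack([cv2.resize(a[160:290,245:375],(390,390),interpolation=cv2.INTER_CUBIC),cv2.resize(b[210:310,260:360],(390,390),interpolation=cv2.INTER_CUBIC)]))
E
```

```text
t 17.0167 uvn mm [173.0308   0.3775 128.6587] rot [ 0.0009  0.0864 -0.0034] Fdeck [0.3132 0.5406 0.1351] mom [ 0.0089  0.3243 -0.0175] gap 0.07313917527243312 q [-0.703   0.5959  1.0195  1.95   -0.7858  0.8022 -0.8449]
```

View pics/c6.png

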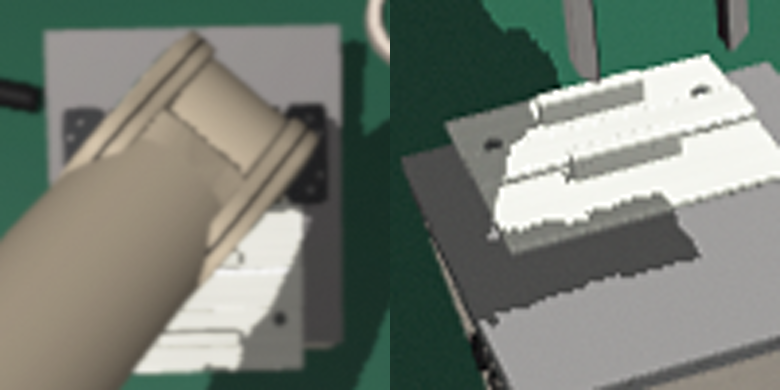

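```bash
cat > sim.py <<'E'
from ik import *
def jac(q):
    p,R=fk(q); J=np.zeros((6,7))
    for i in range(7):
        d=q.copy(); d[i]+=1e-6; a,b=fk(d); J[:3,i]=(a-p)/1e-6; J[3:,i]=(b*R.inv()).as_rotvec()/1e-6
    return J
def sim(q,rows,W=1.0,ls=1.0,sub=4):
    q=np.array(q,float); p,R=fk(q)
    for r in rows:
        p=p+R.apply(np.array(r[:3])/100); R=R*Ro.from_rotvec(r[3:6])
        for _ in range(sub):
            a,b=fk(q); e=np.r_[p-a,(R*b.inv()).as_rotvec()]
            J=jac(q); q=q+np.linalg.pinv(J)@e
            q=np.clip(q,lo,hi)
    return q
if __name__=='__main__':
    np.set_printoptions(precision=3,suppress=True)
    print(sim([-0.5379,0.7688,0.7802,2.0126,-1.0293,0.6159,-0.643],[[-0.2,-0.02,0,0,0,0],[-0.5,-0.2,0,0,0,0],[-0.6,-1,0,0,0,0],[-0.4,-2,0,0,0,0],[0,-3,0,0,0,0.04],[0,-3,0,0,0,0],[0,-2.5,0,0,0,0],[0,-1,0,0,0,0]]))
    print([-0.703,0.5959,1.0195,1.95,-0.7858,0.8022,-0.8449])
E
python3 sim.py
```

```text
[-0.701  0.599  1.015  1.95  -0.79   0.798 -0.842]
[-0.703, 0.5959, 1.0195, 1.95, -0.7858, 0.8022, -0.8449]
```

```bash
cat > sp.py <<'E'
from sim import *; from plan import rows,deckpt,DR,pA,tool
import io,contextlib
np.set_printoptions(precision=3,suppress=True)
e=pA[4:7]; b=np.load('pB.npy')
rib=np.array([b[0]+.016*np.cos(b[2]),b[1]+.016*np.sin(b[2]),0])
Mr=np.array([[0,0,-1],[1,0,0],[0,-1,0]]) # x=+v,y=-n,z=-u
Rpick=tool(b[2]-np.pi,0); Rpl=DR*Ro.from_euler('z',e[2])*Ro.from_matrix(Mr)
def run(q,p1,R1,n,pr=False):
    p0,R0=fk(q)
    with contextlib.redirect_stdout(io.StringIO()) as f: o=rows(p1,R1,n,0,p0=p0,R0=R0)
    if pr: print(f.getvalue())
    mx=0; q0=q
    for r in o:
        q1=sim(q0,[r]); mx=max(mx,np.abs(q1-q0).max()*12); q0=q1
    p,R=fk(q0); print(q0,'err',np.abs(p-p1).max()*1000,(R.inv()*R1).magnitude(),'maxv',mx)
    return q0
if __name__=='__main__':
    q=np.array([-0.703,0.5959,1.0195,1.95,-0.7858,0.8022,-0.8449])
    print(rib)
    q=run(q,rib+[0,0,.15],Rpick,20); q=run(q,rib+[0,0,.014],Rpick,12); q=run(q,rib+[0,0,.16],Rpick,12)
    q=run(q,np.array([.56,-.1,.24]),Rpl,20); q=run(q,deckpt(.1655,e[1],.06),Rpl,16); q=run(q,deckpt(.1655,e[1],.014),Rpl,8)
E
python3 sp.py
```

```text
[ 0.489 -0.309  0.   ]
[-0.026  0.783  0.938  1.797 -0.761  0.97  -0.535] err 0.03403114736866275 0.0005221346689749389 maxv 0.6360066373607136
[ 0.072  0.946  0.754  1.874 -0.969  0.739 -0.375] err 0.034334448428097186 0.0005221346689750594 maxv 0.3442942543538665
[-0.032  0.771  0.949  1.788 -0.746  0.987 -0.546] err 0.031851534436133644 0.0005221346689741559 maxv 0.371954222908748
[-0.642  0.7    1.32   2.002 -1.075  0.982 -1.94 ] err 10.785804839258548 0.02288218004734972 maxv 1.21790449130195
[-0.71   0.75   1.075  2.099 -1.1    0.723 -2.008] err 37.670678791850264 0.13146988919961516 maxv 0.3143283438784463
[-0.55   0.724  0.78   2.086 -1.1    0.519 -2.025] err 25.44143109579755 0.1289791877490973 maxv 0.6722112337546857
```

```bash
cat > loop.py <<'E'
from sp import *
rng=np.random.default_rng(0)
def go(q,p1,R1,n):
    p0,R0=fk(q); w=(R1*R0.inv()).as_rotvec(); m=0
    for i in range(n):
        a=(i+1)/n; p=p0+a*(p1-p0); R=Ro.from_rotvec(a*w)*R0
        for _ in range(2):
            x,y=fk(q); q=q+np.linalg.pinv(jac(q))@np.r_[p-x,(R*y.inv()).as_rotvec()]
        if np.any(q<lo+.02) or np.any(q>hi-.02): return None
    return q
q0=np.array([-0.703,0.5959,1.0195,1.95,-0.7858,0.8022,-0.8449]); p0,R0=fk(q0)
# triangle/quads ending at pick hover
best=[]
pe=rib+[0,0,.16]
import time; t=time.time()
for Rend,name in((Rpick,'-'),(tool(b[2],0),'+')):
  while time.time()-t<(120 if name=='-' else 240):
    q=q0; wps=[]
    for k in range(2):
        pw=np.array([rng.uniform(.42,.7),rng.uniform(-.35,.35),rng.uniform(.24,.42)])
        Rw=Ro.from_rotvec(rng.uniform(-.7,.7,3)*[1,1,2])*R0
        q=go(q,pw,Rw,8)
        if q is None: break
        wps.append((pw,Rw))
    if q is None: continue
    q=go(q,pe,Rend,8)
    if q is None: continue
    best.append((q[2],name,q,wps))
import pickle
for nm in '-+':
    bb=sorted([x for x in best if x[1]==nm],key=lambda x:x[0]); print(nm,len(bb)); 
    for x in bb[:5]: print(x[2],[ (w[0].round(2),(w[1]*R0.inv()).as_rotvec().round(2)) for w in x[3]])
pickle.dump([(x[0],x[1],x[2],[(w[0],w[1].as_matrix()) for w in x[3]]) for x in best],open('best.pkl','wb'))
E
time python3 loop.py
```

```text
- 255
[ 0.229  0.619  0.453  1.781 -0.354  0.823 -0.918] [(array([ 0.54, -0.33,  0.28]), array([ 0.3 , -0.55,  1.38])), (array([0.43, 0.34, 0.29]), array([-0.05,  0.06, -0.59]))]
[ 0.194  0.631  0.512  1.782 -0.4    0.834 -0.873] [(array([ 0.5 , -0.28,  0.31]), array([ 0.53, -0.66,  1.05])), (array([0.55, 0.17, 0.33]), array([-0.57,  0.33, -1.04]))]
[ 0.192  0.631  0.515  1.782 -0.403  0.835 -0.871] [(array([ 0.66, -0.05,  0.3 ]), array([ 0.55, -0.58,  1.31])), (array([ 0.47, -0.12,  0.38]), array([-0.53, -0.18,  0.42]))]
[ 0.123  0.66   0.636  1.784 -0.499  0.864 -0.779] [(array([ 0.48, -0.32,  0.34]), array([ 0.39, -0.44,  1.18])), (array([0.52, 0.02, 0.35]), array([ 0.07,  0.12, -1.11]))]
[ 0.111  0.666  0.658  1.784 -0.516  0.87  -0.763] [(array([0.43, 0.17, 0.39]), array([0.45, 0.56, 1.2 ])), (array([0.52, 0.23, 0.41]), array([-0.49, -0.04, -0.13]))]
+ 250
[ 0.737  0.597 -0.346  1.766  0.263  0.823  1.638] [(array([0.64, 0.06, 0.38]), array([ 0.47,  0.35, -0.27])), (array([ 0.53, -0.05,  0.3 ]), array([-0.67,  0.29, -0.17]))]
[ 0.713  0.593 -0.306  1.766  0.233  0.818  1.667] [(array([ 0.43, -0.11,  0.36]), array([ 0.08, -0.5 ,  0.37])), (array([0.58, 0.11, 0.32]), array([ 0.03, -0.12, -0.18]))]
[ 0.64   0.584 -0.192  1.769  0.147  0.803  1.748] [(array([0.45, 0.1 , 0.26]), array([ 0.65,  0.61, -0.68])), (array([ 0.63, -0.25,  0.33]), array([-0.67,  0.22,  0.5 ]))]
[ 0.63   0.582 -0.177  1.769  0.136  0.801  1.758] [(array([0.6 , 0.31, 0.33]), array([0.58, 0.02, 1.35])), (array([ 0.55, -0.09,  0.32]), array([-0.57,  0.35, -0.11]))]
[ 0.626  0.582 -0.172  1.769  0.133  0.801  1.761] [(array([ 0.6 , -0.02,  0.38]), array([-0.27, -0.46,  0.95])), (array([ 0.49, -0.21,  0.3 ]), array([-0.52,  0.52, -0.1 ]))]
real	4m1.860s
user	3m58.039s
sys	0m0.386s
```

```bash
cat > sp2.py <<'E'
from sp import *
q0=np.array([-0.703,0.5959,1.0195,1.95,-0.7858,0.8022,-0.8449])
Mg=np.array([[0,0,1],[-1,0,0],[0,-1,0]])
RpP=tool(b[2],0); Rg=DR*Ro.from_euler('z',e[2])*Ro.from_matrix(Mg)
def rest(q):
    q=run(q,rib+[0,0,.014],RpP,12); q=run(q,rib+[0,0,.16],RpP,12)
    q=run(q,np.array([.56,-.1,.24]),Rg,24); q=run(q,deckpt(.1655,e[1],.06),Rg,16); q=run(q,deckpt(.1655,e[1],.014),Rg,8)
if __name__=='__main__':
  for wp in ([],[([.5,-.15,.25],-.1)],[([.5,.1,.3],0.0)],[([.45,0,.3],-.3)],[([.45,-.1,.36],-.5),([.58,.1,.32],0)]):
    print('---',wp); q=q0
    # vertical, yaw same as now (heading -1.57), then spin
    for p,t in wp: q=run(q,np.array(p),Ro.from_euler('y',t)*fk(q0)[1],14)
    # spin through intermediate headings -1.57 -> -0 -> 1.37 
    for spin in (1,):
        q=run(q,rib*[1,.7,1]+[0,0,.2],tool(-.1,0),18)
        q=run(q,rib+[0,0,.16],RpP,18)
        rest(q)
E
python3 sp2.py
```

```text
--- []
[-0.028  0.53   0.593  1.859 -0.38   0.866  0.65 ] err 0.021927438620117368 0.000580276368051018 maxv 1.4969088579901872
[ 0.428  0.582  0.135  1.775 -0.104  0.79   1.985] err 0.03999843691726568 0.0007109920377803595 maxv 1.3331237800869307
[ 0.458  0.798  0.09   1.864 -0.138  0.485  2.014] err 0.035233675769285114 0.0007109920377798851 maxv 0.4597021498152811
[ 0.427  0.582  0.136  1.776 -0.105  0.79   1.986] err 0.03999843691732119 0.0007109920377795889 maxv 0.45985918803921644
[-0.206  0.376  0.494  1.992 -0.444  0.583  0.575] err 0.04014326815214575 0.0004419956245487525 maxv 1.067474605014306
[-0.321  0.522  0.383  2.072 -0.571  0.346  0.503] err 0.03368905623309711 0.00044199562454734747 maxv 0.26763184020349096
[-0.24   0.602  0.274  2.073 -0.628  0.247  0.557] err 0.0461649840178594 0.00044199562454730806 maxv 0.23913149446532866
--- [([0.5, -0.15, 0.25], -0.1)]
[-0.428  0.403  1.006  2.098 -0.79   0.702 -0.49 ] err 0.016301205065349933 0.00027203544066695 maxv 0.46135628984384525
[-0.039  0.535  0.61   1.858 -0.391  0.87   0.663] err 0.013001355345987342 0.0004615902
[... 3125 characters left out ...]
698252
[-2.256 -0.37   1.32   1.841  1.062  1.365  0.91 ] err 372.0683565500648 0.963156509918846 maxv 1.641680331532064
[-2.419 -0.37   1.32   2.011  1.217  1.001  0.807] err 562.9442222561656 1.299027345445295 maxv 0.7715893580635562
[-2.099 -0.37   1.32   1.863  0.937  1.183  1.016] err 359.25538280569145 0.8868880247680304 maxv 1.2801922759170097
[-2.256 -0.37   1.32   2.016  0.889  0.839 -0.705] err 337.58993194590437 0.702309961914459 maxv 1.3008182247406093
[-2.748 -0.37   1.32   2.133  1.262  0.857 -1.224] err 435.68564793228575 0.9932523434555804 maxv 0.6578367572404988
[-2.712 -0.37   1.32   2.197  1.421  0.835 -1.367] err 424.1220686499972 1.0100536254024384 maxv 0.828999937151738
```

Run:
```python
from plan import *
from sp2 import rib,RpP,tool
rows(rib*[1,.7,1]+[0,0,.2],tool(-.1,0),18,3.5)
p0=rib*[1,.7,1]+[0,0,.2]
rows(rib+[0,0,.10],RpP,18,3.5,p0=p0,R0=tool(-.1,0))
```

```text
[[0.07,0,0.19,-0.001,-0.013,-0.001,3.5],[0.21,0,0.54,-0.004,-0.037,-0.004,3.5],[0.37,-0.01,0.84,-0.005,-0.059,-0.007,3.5],[0.54,-0.01,1.07,-0.008,-0.076,-0.008,3.5],[0.75,-0.02,1.23,-0.009,-0.092,-0.01,3.5],[0.96,-0.02,1.3,-0.01,-0.103,-0.011,3.5],[1.19,-0.02,1.31,-0.01,-0.113,-0.012,3.5],[1.41,-0.03,1.22,-0.012,-0.119,-0.013,3.5]]
[[1.57,-0.02,1.07,-0.012,-0.121,-0.013,3.5],[1.7,-0.01,0.87,-0.011,-0.122,-0.014,3.5],[1.74,0.01,0.65,-0.012,-0.119,-0.012,3.5],[1.72,0.02,0.41,-0.01,-0.113,-0.013,3.5],[1.61,0.04,0.2,-0.01,-0.103,-0.011,3.5],[1.44,0.04,0.03,-0.009,-0.092,-0.01,3.5],[1.19,0.06,-0.09,-0.007,-0.076,-0.008,3.5],[0.9,0.04,-0.13,-0.006,-0.059,-0.006,3.5]]
[[0.57,0.04,-0.12,-0.004,-0.037,-0.004,3.5],[0.2,0.01,-0.05,-0.001,-0.013,-0.002,3.5]]
end err mm [-0.01  0.02  0.01] ang 0.0003
[[0.08,0.09,0.01,0,-0.013,0,3.5],[0.24,0.25,0.02,0,-0.037,0,3.5],[0.36,0.4,0.02,0,-0.059,0,3.5],[0.49,0.52,-0.01,0,-0.077,0,3.5],[0.57,0.63,-0.05,0,-0.092,0,3.5],[0.65,0.7,-0.11,0,-0.103,0,3.5],[0.68,0.77,-0.2,0,-0.113,0,3.5],[0.7,0.81,-0.29,0,-0.12,0,3.5]]
[[0.67,0.83,-0.38,0,-0.122,0,3.5],[0.61,0.83,-0.45,0,-0.122,0,3.5],[0.55,0.81,-0.52,0,-0.119,0,3.5],[0.45,0.77,-0.55,0,-0.113,0,3.5],[0.36,0.7,-0.54,0,-0.104,0,3.5],[0.27,0.63,-0.52,0,-0.092,0,3.5],[0.18,0.52,-0.45,0,-0.076,0,3.5],[0.11,0.4,-0.35,0,-0.059,0,3.5]]
[[0.06,0.25,-0.23,0,-0.037,0,3.5],[0.02,0.09,-0.08,0,-0.013,0,3.5]]
end err mm [ 0.01 -0.04 -0.  ] ang 0.0003
```

Request:
servo_tool(
  moves=[
    [0.07,0,0.19,-0.001,-0.013,-0.001,3.5],
    [0.21,0,0.54,-0.004,-0.037,-0.004,3.5],
    [0.37,-0.01,0.84,-0.005,-0.059,-0.007,3.5],
    [0.54,-0.01,1.07,-0.008,-0.076,-0.008,3.5],
    [0.75,-0.02,1.23,-0.009,-0.092,-0.01,3.5],
    [0.96,-0.02,1.3,-0.01,-0.103,-0.011,3.5],
    [1.19,-0.02,1.31,-0.01,-0.113,-0.012,3.5],
    [1.41,-0.03,1.22,-0.012,-0.119,-0.013,3.5],
  ],
)

```text
clock: 17.78
tcp_pos: [0.5335, -0.091, 0.2056]
orientation: [-1.539, 0.11, -2.518]
force: [0.3, -0.3, 0.5]
finger_gap: 0.035
```

Request:
servo_tool(
  moves=[
    [1.57,-0.02,1.07,-0.012,-0.121,-0.013,3.5],
    [1.7,-0.01,0.87,-0.011,-0.122,-0.014,3.5],
    [1.74,0.01,0.65,-0.012,-0.119,-0.012,3.5],
    [1.72,0.02,0.41,-0.01,-0.113,-0.013,3.5],
    [1.61,0.04,0.2,-0.01,-0.103,-0.011,3.5],
    [1.44,0.04,0.03,-0.009,-0.092,-0.01,3.5],
    [1.19,0.06,-0.09,-0.007,-0.076,-0.008,3.5],
    [0.9,0.04,-0.13,-0.006,-0.059,-0.006,3.5],
  ],
)

```text
clock: 18.45
tcp_pos: [0.4896, -0.2095, 0.1976]
orientation: [-1.571, 0.006, -1.718]
force: [0.4, 0.1, 0.3]
finger_gap: 0.0352
```

Request:
servo_tool(
  moves=[
    [0.57,0.04,-0.12,-0.004,-0.037,-0.004,3.5],
    [0.2,0.01,-0.05,-0.001,-0.013,-0.002,3.5],
    [0.08,0.09,0.01,0,-0.013,0,3.5],
    [0.24,0.25,0.02,0,-0.037,0,3.5],
    [0.36,0.4,0.02,0,-0.059,0,3.5],
    [0.49,0.52,-0.01,0,-0.077,0,3.5],
    [0.57,0.63,-0.05,0,-0.092,0,3.5],
    [0.65,0.7,-0.11,0,-0.103,0,3.5],
  ],
)

```text
clock: 19.12
tcp_pos: [0.4884, -0.2393, 0.1722]
orientation: [-1.573, 0.001, -1.284]
force: [-0.4, -0.7, 0.4]
finger_gap: 0.0353
```

Request:
servo_tool(
  moves=[
    [0.68,0.77,-0.2,0,-0.113,0,3.5],
    [0.7,0.81,-0.29,0,-0.12,0,3.5],
    [0.67,0.83,-0.38,0,-0.122,0,3.5],
    [0.61,0.83,-0.45,0,-0.122,0,3.5],
    [0.55,0.81,-0.52,0,-0.119,0,3.5],
    [0.45,0.77,-0.55,0,-0.113,0,3.5],
    [0.36,0.7,-0.54,0,-0.104,0,3.5],
    [0.27,0.63,-0.52,0,-0.092,0,3.5],
  ],
)

```text
clock: 19.78
tcp_pos: [0.4879, -0.2967, 0.1104]
orientation: [-1.571, 0.003, -0.379]
force: [-0.3, 0.4, -0.0]
finger_gap: 0.0347
```

Request:
servo_tool(
  moves=[
    [0.18,0.52,-0.45,0,-0.076,0,3.5],
    [0.11,0.4,-0.35,0,-0.059,0,3.5],
    [0.06,0.25,-0.23,0,-0.037,0,3.5],
    [0.02,0.09,-0.08,0,-0.013,0,3.5],
    [0,0,0,0,0,0,3.5],
    [0,0,0,0,0,0,3.5],
  ],
)

```text
clock: 20.28
tcp_pos: [0.4882, -0.3084, 0.0988]
orientation: [-1.571, 0.002, -0.2]
force: [0.7, 0.1, 0.2]
finger_gap: 0.0348
```

Run:
```python
from plan import *
np.set_printoptions(precision=4,suppress=True)
from sp2 import rib,RpP
s,p,R=cur(); print(s['clock'],p-rib,(R.inv()*RpP).as_rotvec(),s['qpos'],R.inv().apply(rib+[0,0,.014]-p)*100)
for n in("scene","top"): grab(n,f"pics/{n}7.png")
a=cv2.imread('pics/top7.png'); b=cv2.imread('pics/scene7.png')
cv2.imwrite('pics/c7.png',np.hstack([cv2.resize(a[160:290,245:375],(390,390),interpolation=cv2.INTER_CUBIC),cv2.resize(b[210:310,260:360],(390,390),interpolation=cv2.INTER_CUBIC)]))
cv2.imwrite('pics/d7.png',np.hstack([cv2.resize(a[190:320,345:475],(390,390),interpolation=cv2.INTER_CUBIC),cv2.resize(b[220:350,145:275],(390,390),interpolation=cv2.INTER_CUBIC)]))
```

```text
20.2833 [-0.     0.001  0.099] [ 0.    -0.001 -0.002] [ 0.454  0.665  0.094  1.823 -0.093  0.659  1.972] [ 0.065  8.483 -0.043]
```

View pics/c7.png

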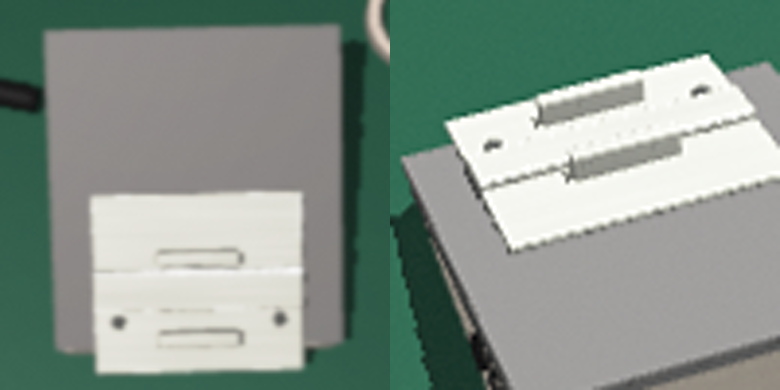

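View pics/d7.png

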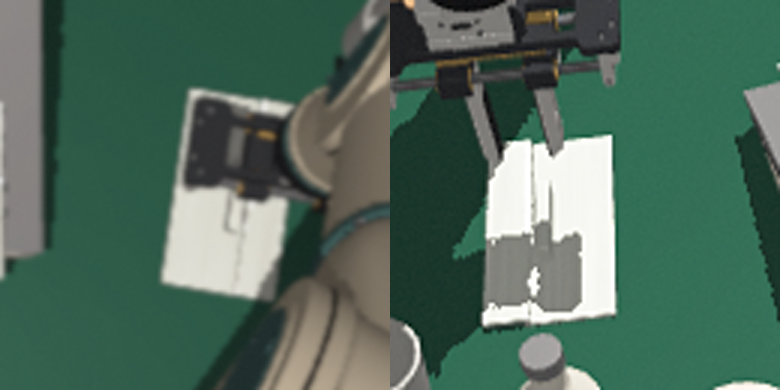

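Run:
```python
from fit import *; from plan import DR,DO,pA
import fit
T7=np.load('pics/top7.npz');S7=np.load('pics/scene7.npz')
dz=np.array([0,0,pA[3]])
obs_t=P([[91,195],[302,192]],245,160,3); obs_s=P([[515,250],[488,187]],260-100,210,3.9)  # scene crop right half offset 390
obs_s=P([[515-390,250],[488-390,187]],260,210,3.9)
W=.09
def f(x):
    c,s=np.cos(x[2]),np.sin(x[2])
    D=lambda l:np.array([DO+dz+DR.apply([x[0]+c*a[0]-s*a[1],x[1]+s*a[0]+c*a[1],a[2]]) for a in np.array(l)])
    return np.concatenate([(proj(T7,D([[.07,W,.005],[.07,-W,.005]]))-obs_t).ravel(),(proj(S7,D([[.07,-W,.005],[0,-W,.011]]))-obs_s).ravel()])
r=least_squares(f,[.065,0,0],x_scale=.01); print(r.x,r.fun.round(2), 'eave',pA[4:7])
```

```text
[ 0.06596703  0.00207885 -0.00808448] [-0.69 -0.51 -1.05 -0.65 -0.32  0.08 -1.63 -1.24] eave [ 0.06405038  0.00045138 -0.0035028 ]
```

Request:
servo_tool(
  moves=[
    [0.05,1,0,0,0,0,3.5],
    [0,2,0,0,0,0,3.5],
    [0,2.2,0,0,0,0,3.5],
    [0,1.6,0,0,0,0,3.5],
    [0,0.8,0,0,0,0,3.5],
    [0,0.4,0,0,0,0,3.5],
    [0,0.3,0,0,0,0,3.5],
    [0,0,0,0,0,0,3.5],
  ],
)

```text
clock: 21.05
tcp_pos: [0.4887, -0.3092, 0.0161]
orientation: [-1.572, 0.001, -0.2]
force: [0.5, 0.1, -0.6]
finger_gap: 0.0349
```

Request:
servo_tool(
  moves=[
    [0,0.1,0,0,0,0,3.5],
    [0,0.1,0,0,0,0,3.5],
    [0,0,0,0,0,0,2.5],
    [0,0,0,0,0,0,1.8],
    [0,0,0,0,0,0,1.4],
    [0,0,0,0,0,0,1.0],
    [0,0,0,0,0,0,0.8],
    [0,0,0,0,0,0,0.8],
  ],
  grip_force=25,
)

```text
clock: 21.72
tcp_pos: [0.4887, -0.3095, 0.0145]
orientation: [-1.572, 0.001, -0.2]
force: [-0.7, -0.6, 3.1]
finger_gap: 0.0116
```

```bash
python3 -c "
from plan import *
print(ctrl.read_state())"
```

```text
{'clock': 21.7167, 'qpos': array([ 0.46953516,  0.79685043,  0.07183568,  1.86103996, -0.10635003,
        0.48763352,  1.98468302]), 'joint_vel': array([ 0.00018981, -0.00115737,  0.0009654 ,  0.00033431,  0.00011096,
       -0.00047804, -0.00078478]), 'joint_torque': array([-3.53173865e-01, -5.32058394e+01,  1.50730256e+00, -9.93952900e+00,
       -8.48457520e-02,  8.77251802e-02, -8.12033977e-03]), 'tcp_pos': array([ 0.48874039, -0.30951614,  0.01447115]), 'orientation': array([-1.57221825e+00,  7.85367253e-04, -1.99950784e-01]), 'force': array([-0.73655472, -0.58068018,  3.10302254]), 'moment': array([-0.13891534,  0.03153264,  0.01541561]), 'finger_gap': 0.011626816154828563}
```

```bash
cat > g.py <<'E'
from sp2 import *
from plan import cur
s,p,R=cur(); q=s['qpos']
p1=rib+[0,0,.16]; p2=np.array([.56,-.1,.24]); p3=deckpt(.172,.0009,.055)
run(q,p1,R,10,True)
q=sim(q,[[0,1.455*-10/10*1,0,0,0,0]]*10); 
q=run(q,p2,Rg,22,True); q=run(q,p3,Rg,14,True); run(q,deckpt(.172,.0009,.0145),Rg,8)
E
python3 g.py
```

```text
[[0,-0.41,0,0,0,0,0],[0,-1.1,0,0,0,0,0],[-0.01,-1.63,0.01,0,0,0,0],[0,-1.98,0.01,0,0,0,0],[-0.01,-2.15,0,0,0,0,0],[0,-2.16,0.01,0,0,0,0],[-0.01,-1.98,0,0,0,0,0],[0,-1.63,0.01,0,0,0,0]]
[[-0.01,-1.1,0,0,0,0,0],[0,-0.41,0,0,0,0,0]]
end err mm [-0.02 -0.04  0.01] ang 0.0

[ 0.444  0.581  0.109  1.774 -0.082  0.791  1.963] err 0.03761513889805057 2.4131096504547924e-05 maxv 0.5495626956362827
[[0.02,-0.05,0.13,0.001,0.008,-0.001,0],[0.04,-0.14,0.38,0.005,0.024,-0.003,0],[0.06,-0.21,0.61,0.006,0.037,-0.006,0],[0.05,-0.29,0.8,0.009,0.05,-0.007,0],[0.01,-0.33,0.99,0.01,0.06,-0.008,0],[-0.05,-0.37,1.14,0.012,0.07,-0.01,0],[-0.14,-0.4,1.27,0.014,0.077,-0.011,0],[-0.25,-0.42,1.35,0.014,0.084,-0.011,0]]
[[-0.38,-0.42,1.41,0.015,0.088,-0.013,0],[-0.51,-0.43,1.43,0.016,0.091,-0.013,0],[-0.65,-0.41,1.4,0.016,0.093,-0.013,0],[-0.77,-0.4,1.34,0.016,0.093,-0.012,0],[-0.87,-0.38,1.26,0.016,0.091,-0.013,0],[-0.95,-0.37,1.13,0.016,0.088,-0.013,0],[-0.98,-0.34,1,0.014,0.084,-0.011,0],[-0.98,-0.31,0.85,0.014,0.077,-0.011,0]]
[[-0.93,-0.28,0.7,0.012,0.07,-0.01,0],[-0.86,-0.25,0.55,0.01,0.06,-0.008,0],[-0.7
[... 222 characters left out ...]
92 -0.421  0.577  0.553] err 0.0354895989153059 0.00020061061111090384 maxv 1.1553291625038904
[[-0.14,0.14,0,0,0,0,0],[-0.41,0.41,0,0,0,0,0],[-0.61,0.61,0,0,0,0,0],[-0.79,0.79,0,0,0,0,0],[-0.92,0.92,0,0,0,0,0],[-1,1.01,0,0,0,0,0],[-1.05,1.05,0,0,0,0,0],[-1.05,1.05,-0.01,0,0,0,0]]
[[-1,1,0,0,0,0,0],[-0.92,0.92,0,0,0,0,0],[-0.79,0.79,0,0,0,0,0],[-0.62,0.62,0,0,0,0,0],[-0.4,0.4,0,0,0,0,0],[-0.14,0.14,0,0,0,0,0]]
end err mm [-0.01 -0.02  0.04] ang 0.0002

[-0.302  0.532  0.358  2.056 -0.542  0.343  0.473] err 0.04255477839154587 0.0002006106111109452 maxv 0.3039043235944763
[-0.236  0.603  0.27   2.056 -0.588  0.259  0.516] err 0.04478910777337697 0.00020061061111170594 maxv 0.19620093520888138
```

Request:
servo_tool(
  moves=[
    [0,-0.41,0,0,0,0,0.8],
    [0,-1.1,0,0,0,0,0.8],
    [0,-1.6,0,0,0,0,0.8],
    [0,-2,0,0,0,0,0.8],
    [0,-2.15,0,0,0,0,0.8],
    [0,-2.15,0,0,0,0,0.8],
    [0,-2,0,0,0,0,0.8],
    [0,-1.6,0,0,0,0,0.8],
  ],
)

```text
clock: 22.38
tcp_pos: [0.4889, -0.309, 0.1465]
orientation: [-1.572, 0.0, -0.2]
force: [0.2, -0.6, -3.5]
finger_gap: 0.0114
```

Request:
servo_tool(
  moves=[
    [0,-1.1,0,0,0,0,0.8],
    [0,-0.4,0,0,0,0,0.8],
    [0.02,-0.05,0.13,0.001,0.008,-0.001,0.8],
    [0.04,-0.14,0.38,0.005,0.024,-0.003,0.8],
    [0.06,-0.21,0.61,0.006,0.037,-0.006,0.8],
    [0.05,-0.29,0.8,0.009,0.05,-0.007,0.8],
    [0.01,-0.33,0.99,0.01,0.06,-0.008,0.8],
    [-0.05,-0.37,1.14,0.012,0.07,-0.01,0.8],
  ],
)

```text
clock: 23.05
tcp_pos: [0.5009, -0.27, 0.1725]
orientation: [-1.524, -0.025, -0.454]
force: [0.5, -0.0, -2.3]
finger_gap: 0.0116
```

Request:
servo_tool(
  moves=[
    [-0.14,-0.4,1.27,0.014,0.077,-0.011,0.8],
    [-0.25,-0.42,1.35,0.014,0.084,-0.011,0.8],
    [-0.38,-0.42,1.41,0.015,0.088,-0.013,0.8],
    [-0.51,-0.43,1.43,0.016,0.091,-0.013,0.8],
    [-0.65,-0.41,1.4,0.016,0.093,-0.013,0.8],
    [-0.77,-0.4,1.34,0.016,0.093,-0.012,0.8],
    [-0.87,-0.38,1.26,0.016,0.091,-0.013,0.8],
    [-0.95,-0.37,1.13,0.016,0.088,-0.013,0.8],
  ],
)

```text
clock: 23.72
tcp_pos: [0.5377, -0.1612, 0.2142]
orientation: [-1.372, -0.038, -1.167]
force: [-0.3, 1.0, -3.4]
finger_gap: 0.0117
```

Request:
servo_tool(
  moves=[
    [-0.98,-0.34,1,0.014,0.084,-0.011,0.8],
    [-0.98,-0.31,0.85,0.014,0.077,-0.011,0.8],
    [-0.93,-0.28,0.7,0.012,0.07,-0.01,0.8],
    [-0.86,-0.25,0.55,0.01,0.06,-0.008,0.8],
    [-0.72,-0.2,0.41,0.009,0.05,-0.007,0.8],
    [-0.56,-0.15,0.28,0.006,0.037,-0.006,0.8],
    [-0.35,-0.1,0.17,0.004,0.024,-0.003,0.8],
    [-0.13,-0.04,0.05,0.002,0.008,-0.001,0.8],
  ],
)

```text
clock: 24.38
tcp_pos: [0.559, -0.0978, 0.2381]
orientation: [-1.294, 0.003, -1.573]
force: [-0.3, 0.1, -3.8]
finger_gap: 0.0116
```

```bash
python3 st.py
python3 - <<'E'
from plan import *
from sp2 import Rg
s,p,R=cur(); print(p,s['qpos'],s['finger_gap'])
rows(deckpt(.172,.0009,.055),Rg,14,.8)
E
```

```text
t 24.3833 deck uvn mm [170.2251 -95.343  151.9663] rot [ 0.0019  0.0031 -0.0037] Fdeck [-1.3737  0.0919 -3.5503] mom [-0.0752  0.5345  0.0263] gap 0.011555743646612797
[ 0.559 -0.098  0.238] [-0.186  0.373  0.461  1.994 -0.423  0.577  0.553] 0.011555743646612797
[[-0.14,0.14,0,0,0,0,0.8],[-0.39,0.4,0.01,0,0,0,0.8],[-0.6,0.61,0.01,0,0,0,0.8],[-0.77,0.78,0.01,0.001,0,0,0.8],[-0.9,0.9,0.02,0,0,-0.001,0.8],[-0.98,0.99,0.02,0,0,0,0.8],[-1.03,1.04,0.01,0.001,0,0,0.8],[-1.02,1.03,0.02,0,0,0,0.8]]
[[-0.98,0.99,0.01,0,0,0,0.8],[-0.9,0.9,0.02,0.001,0,-0.001,0.8],[-0.77,0.78,0.01,0,0,0,0.8],[-0.6,0.61,0.01,0,0,0,0.8],[-0.39,0.39,0.01,0,0,0,0.8],[-0.15,0.15,0,0,0,0,0.8]]
end err mm [ 0.03  0.05 -0.03] ang 0.0003
```

Request:
servo_tool(
  moves=[
    [-0.14,0.14,0,0,0,0,0.8],
    [-0.39,0.4,0.01,0,0,0,0.8],
    [-0.6,0.61,0.01,0,0,0,0.8],
    [-0.77,0.78,0.01,0.001,0,0,0.8],
    [-0.9,0.9,0.02,0,0,-0.001,0.8],
    [-0.98,0.99,0.02,0,0,0,0.8],
    [-1.03,1.04,0.01,0.001,0,0,0.8],
    [-1.02,1.03,0.02,0,0,0,0.8],
  ],
)

```text
clock: 25.05
tcp_pos: [0.5773, -0.0398, 0.1816]
orientation: [-1.29, 0.001, -1.573]
force: [0.3, 0.7, -2.5]
finger_gap: 0.0118
```

Request:
servo_tool(
  moves=[
    [-0.98,0.99,0.01,0,0,0,0.8],
    [-0.9,0.9,0.02,0.001,0,-0.001,0.8],
    [-0.77,0.78,0.01,0,0,0,0.8],
    [-0.6,0.61,0.01,0,0,0,0.8],
    [-0.39,0.39,0.01,0,0,0,0.8],
    [-0.15,0.15,0,0,0,0,0.8],
    [0,0,0,0,0,0,0.8],
    [0,0,0,0,0,0,0.8],
  ],
)

```text
clock: 25.72
tcp_pos: [0.5889, -0.004, 0.147]
orientation: [-1.287, -0.001, -1.574]
force: [0.3, 1.0, -3.6]
finger_gap: 0.0116
```

```bash
python3 st.py
python3 - <<'E'
from h import *
print(ctrl.read_state()['qpos'])
for n in("scene","top"): grab(n,f"pics/{n}8.png")
a=cv2.imread('pics/top8.png'); b=cv2.imread('pics/scene8.png')
cv2.imwrite('pics/c8.png',np.hstack([cv2.resize(a[160:290,245:375],(390,390),interpolation=cv2.INTER_CUBIC),cv2.resize(b[200:330,260:390],(390,390),interpolation=cv2.INTER_CUBIC)]))
E
```

```text
t 25.7167 deck uvn mm [173.8987  -1.5644  56.0788] rot [-0.002  -0.0035 -0.0042] Fdeck [-0.718   1.0299 -3.5629] mom [-0.0322  0.5094 -0.0878] gap 0.011588207521510305
[-0.3004077   0.53120428  0.36083156  2.05382408 -0.54275402  0.34344334
  0.47596071]
```

View pics/c8.png

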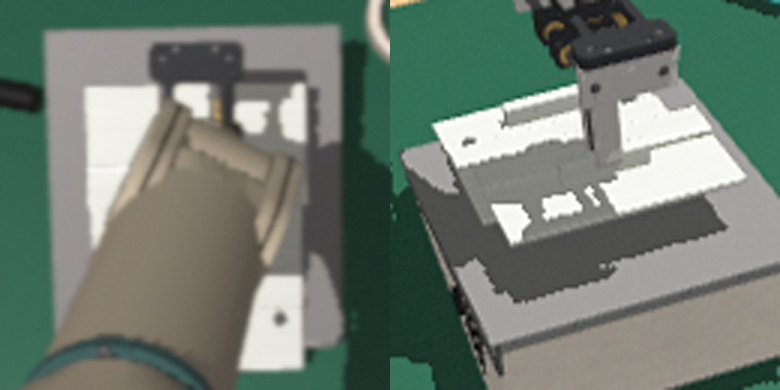

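Request:
servo_tool(
  moves=[
    [-0.1,0.4,0,-0.003,0,0,0.8],
    [-0.1,0.8,0,0,0,0,0.8],
    [-0.05,1,0,0,0,0,0.8],
    [0,0.8,0,0,0,0,0.8],
    [0,0.4,0,0,0,0,0.8],
    [0,0.2,0,0,0,0,0.8],
    [0,0.1,0,0,0,0,0.8],
    [0,0,0,0,0,0,0.8],
  ],
)

```text
clock: 26.48
tcp_pos: [0.5989, -0.0012, 0.1108]
orientation: [-1.291, -0.001, -1.574]
force: [-0.6, -0.2, -3.1]
finger_gap: 0.0111
```

```bash
python3 st.py
```

```text
t 26.4833 deck uvn mm [173.4832   1.2321  18.5539] rot [-0.0016  0.0005 -0.0039] Fdeck [-1.4543 -0.1571 -2.8184] mom [-0.0053  0.5193 -0.0354] gap 0.011149792307041882
```

Request:
servo_tool(
  moves=[
    [0,0.2,0,0,0,0,0.8],
    [0,0.1,0,0,0,0,0.8],
    [0,0.1,0,0,0,0,0.8],
    [0,0,0,0,0,0,0.8],
  ],
)

```text
clock: 26.82
tcp_pos: [0.6, -0.0009, 0.1072]
orientation: [-1.291, -0.0, -1.574]
force: [-0.0, -0.4, -3.4]
finger_gap: 0.0116
```

```bash
python3 st.py
```

```text
t 26.8167 deck uvn mm [173.6321   1.5164  14.806 ] rot [-0.0013  0.0001 -0.0036] Fdeck [-0.9535 -0.39   -3.2856] mom [-0.0434  0.486   0.0161] gap 0.011563310839578636
```

Request:
servo_tool(
  moves=[
    [0,0.07,0,0,0,0,0.8],
    [0,0.07,0,0,0,0,0.8],
    [0,0,0,0,0,0,0.8],
  ],
)

```text
clock: 27.07
tcp_pos: [0.6002, -0.001, 0.1069]
orientation: [-1.29, 0.0, -1.574]
force: [-5.2, -0.6, 7.5]
finger_gap: 0.0116
```

```bash
python3 st.py
```

```text
t 27.0667 deck uvn mm [173.7371   1.4533  14.4761] rot [-0.0007 -0.0004 -0.0039] Fdeck [-2.9758 -0.5663  8.6388] mom [0.0421 0.9953 0.0909] gap 0.011632218591710139
```

Request:
servo_tool(
  moves=[
    [0,-0.08,0,0,0,0,0.8],
    [0,0,0,0,0,0,1.4],
    [0,0,0,0,0,0,2.0],
    [0,0,0,0,0,0,2.6],
    [0,-0.5,0,0,0,0,3],
    [0,-1.2,0,0,0,0,3.4],
    [0,-2,0,0,0,0,4],
    [0,-2.5,0,-0.03,0,0,5],
  ],
)

```text
clock: 27.73
tcp_pos: [0.5804, -0.0011, 0.1655]
orientation: [-1.326, 0.0, -1.575]
force: [-0.1, -0.3, -0.2]
finger_gap: 0.0434
```

```bash
python3 st.py
cat > g2.py <<'E'
from sp2 import *
from plan import cur
s,p,R=cur(); q=s['qpos']; print(q)
Mp=np.array([[-1,0,0],[0,0,-1],[0,-1,0]])
Rp=DR*Ro.from_euler('z',-.0038)*Ro.from_euler('y',.13)*Ro.from_matrix(Mp)
q=run(q,deckpt(.25,.001,.075),Rp,24,True); q=run(q,deckpt(.25,.001,.01),Rp,10,True); q=run(q,deckpt(.213,.001,.002),Rp,20)
E
python3 g2.py
```

```text
t 27.7333 deck uvn mm [170.8751   1.3493  76.2693] rot [-0.0011  0.035  -0.0047] Fdeck [-0.1533 -0.2999 -0.117 ] mom [-0.0767  0.2454 -0.0445] gap 0.04344241356395926
[-0.371  0.514  0.456  2.02  -0.518  0.454  0.448]
[[0,0,0.04,0,0.008,0,0],[0,0,0.12,-0.001,0.023,-0.001,0],[-0.01,-0.01,0.18,-0.002,0.036,-0.002,0],[-0.01,0,0.25,-0.003,0.049,-0.002,0],[-0.04,-0.01,0.29,-0.002,0.06,-0.003,0],[-0.06,-0.01,0.35,-0.004,0.069,-0.004,0],[-0.09,-0.01,0.38,-0.003,0.077,-0.003,0],[-0.14,-0.02,0.4,-0.005,0.085,-0.004,0]]
[[-0.18,-0.02,0.41,-0.004,0.089,-0.004,0],[-0.22,-0.02,0.42,-0.004,0.094,-0.005,0],[-0.27,-0.02,0.4,-0.005,0.096,-0.004,0],[-0.31,-0.03,0.39,-0.005,0.098,-0.005,0],[-0.35,-0.04,0.34,-0.004,0.098,-0.004,0],[-0.38,-0.03,0.31,-0.005,0.097,-0.005,0],[-0.39,-0.04,0.27,-0.004,0.093,-0.004,0],[-0.39,-0.04,0.21,-0.005,0.09,-0.005,0]]
[[-0.39,-0.04,0.17,-0.004,0.084,-0.004,0],[-0.37,-0.03,0.12,-0.004,0.077,-0.003,0],[-0.34,-0.04,0.09,-0.003,0.07,-0.003,0],[-0.29,-0.03,0.05,-0.003,0.059,-0.003,0],[-0.24,-0.03,0.03,-0.002,0.049,-0.003,0],[-0.19,-0.02,0.01,-0.002,0.037,-0.001,0],[-0.11,-0.01,0.01,-0.001,0.023,-0.001,0],[-0.04,-0.01,0,0,0.008,-0.001,0]]
end err mm [-0.02 -0.04  0.04] ang 0.0006

[-0.58   0.772  0.956  1.703 -0.822  0.936 -0.899] err 0.04260989174040275 0.0006468409148402629 maxv 1.0091569794554784
[[-0.02,0.18,0,0,0,0,0],[-0.07,0.49,0,0,0,0,0],[-0.09,0.72,0,0,0,0,0],[-0.12,0.88,0,0,0,0,0],[-0.12,0.95,0,0,0,0,0],[-0.13,0.96,0,0,0,0,0],[-0.11,0.88,0,0,0,0,0],[-0.1,0.72,-0.01,0,0,0,0]]
[[-0.06,0.49,0,0,0,0,0],[-0.03,0.18,0,0,0,0,0]]
end err mm [0.04 0.04 0.  ] ang 0.0006

[-0.529  0.858  0.88   1.706 -0.906  0.854 -0.846] err 0.040823694546499034 0.0006468409148394943 maxv 0.15398850047533585
[-0.538  0.835  0.851  1.814 -0.946  0.772 -0.778] err 0.031710522746974945 0.0006468409148375733 maxv 0.09765200996254464
```

Request:
servo_tool(
  moves=[
    [0,0,0.04,0,0.008,0,9.2],
    [0,0,0.12,-0.001,0.023,-0.001,9.2],
    [-0.01,-0.01,0.18,-0.002,0.036,-0.002,9.2],
    [-0.01,0,0.25,-0.003,0.049,-0.002,9.2],
    [-0.04,-0.01,0.29,-0.002,0.06,-0.003,9.2],
    [-0.06,-0.01,0.35,-0.004,0.069,-0.004,9.2],
    [-0.09,-0.01,0.38,-0.003,0.077,-0.003,9.2],
    [-0.14,-0.02,0.4,-0.005,0.085,-0.004,9.2],
  ],
)

```text
clock: 28.4
tcp_pos: [0.6023, -0.0008, 0.1706]
orientation: [-1.359, 0.076, -1.979]
force: [0.1, -0.2, 0.2]
finger_gap: 0.0915
```

Request:
servo_tool(
  moves=[
    [-0.18,-0.02,0.41,-0.004,0.089,-0.004,9.2],
    [-0.22,-0.02,0.42,-0.004,0.094,-0.005,9.2],
    [-0.27,-0.02,0.4,-0.005,0.096,-0.004,9.2],
    [-0.31,-0.03,0.39,-0.005,0.098,-0.005,9.2],
    [-0.35,-0.04,0.34,-0.004,0.098,-0.004,9.2],
    [-0.38,-0.03,0.31,-0.005,0.097,-0.005,9.2],
    [-0.39,-0.04,0.27,-0.004,0.093,-0.004,9.2],
    [-0.39,-0.04,0.21,-0.005,0.09,-0.005,9.2],
  ],
)

```text
clock: 29.07
tcp_pos: [0.6394, -0.0007, 0.1805]
orientation: [-1.489, 0.155, -2.737]
force: [0.2, 0.1, 0.6]
finger_gap: 0.092
```

Request:
servo_tool(
  moves=[
    [-0.39,-0.04,0.17,-0.004,0.084,-0.004,9.2],
    [-0.37,-0.03,0.12,-0.004,0.077,-0.003,9.2],
    [-0.34,-0.04,0.09,-0.003,0.07,-0.003,9.2],
    [-0.29,-0.03,0.05,-0.003,0.059,-0.003,9.2],
    [-0.24,-0.03,0.03,-0.002,0.049,-0.003,9.2],
    [-0.19,-0.02,0.01,-0.002,0.037,-0.001,9.2],
    [-0.11,-0.01,0.01,-0.001,0.023,-0.001,9.2],
    [-0.04,-0.01,0,0,0.008,-0.001,9.2],
  ],
)

```text
clock: 29.73
tcp_pos: [0.6591, -0.0012, 0.1861]
orientation: [-1.571, 0.153, 3.138]
force: [-0.2, 1.0, 0.6]
finger_gap: 0.0922
```

Request:
servo_tool(
  moves=[
    [-0.05,0.5,0,0,0,0,9.2],
    [-0.1,1,0,0,0,0,9.2],
    [-0.15,1.3,0,0,0,0,9.2],
    [-0.15,1.2,0,0,0,0,9.2],
    [-0.15,1,0,0,0,0,9.2],
    [-0.1,0.6,0,0,0,0,9.2],
    [-0.05,0.2,0,0,0,0,9.2],
    [0,0,0,0,0,0,9.2],
  ],
)

```text
clock: 30.4
tcp_pos: [0.6755, -0.0014, 0.1303]
orientation: [-1.571, 0.153, 3.139]
force: [0.4, 0.5, 1.0]
finger_gap: 0.092
```

```bash
python3 st2.py
python3 - <<'E'
from h import *
for n in("scene","top"): grab(n,f"pics/{n}9.png")
a=cv2.imread('pics/top9.png'); b=cv2.imread('pics/scene9.png')
cv2.imwrite('pics/c9.png',np.hstack([cv2.resize(a[160:290,245:375],(390,390),interpolation=cv2.INTER_CUBIC),cv2.resize(b[200:330,260:390],(390,390),interpolation=cv2.INTER_CUBIC)]))
E
```

```text
t 30.4 uvn mm [252.5553   0.9988  16.1086] rot [-0.0008  0.1265 -0.0032] Fdeck [0.6249 0.473  0.8338] mom [-0.0435  0.2753  0.0341] gap 0.0919556394927833 q [-0.5336  0.8498  0.8867  1.703  -0.8989  0.8601 -0.8506]
```

View pics/c9.png

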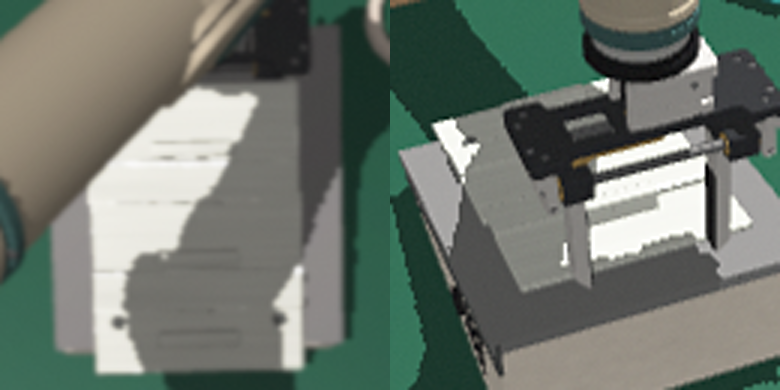

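Request:
servo_tool(
  moves=[
    [-0.05,0.4,0,0,0,0,9.2],
    [-0.05,0.5,0,0,0,0,9.2],
    [-0.03,0.3,0,0,0,0,9.2],
    [0,0.1,0,0,0,0,9.2],
    [0,0,0,0,0,0,9.2],
  ],
)

```text
clock: 30.92
tcp_pos: [0.6788, -0.0011, 0.118]
orientation: [-1.571, 0.154, 3.139]
force: [0.4, 0.2, -0.2]
finger_gap: 0.0921
```

```bash
python3 st2.py
```

```text
t 30.9167 uvn mm [252.2746   1.2654   3.4432] rot [-0.0004  0.1261 -0.0031] Fdeck [ 0.2892  0.2398 -0.3132] mom [0.0049 0.3353 0.0463] gap 0.09214225577787771 q [-0.5243  0.8663  0.8715  1.703  -0.9156  0.844  -0.84  ]
```

Request:
servo_tool(
  moves=[
    [0,0.14,0,0,0,0,9.2],
    [0.3,0.04,0,0,0,0,9.2],
    [0.4,0.05,0,0,0,0,9.2],
    [0.4,0.05,0,0,0,0,9.2],
    [0.3,0.04,0,0,0,0,9.2],
    [0.2,0.03,0,0,0,0,9.2],
    [0,0,0,0,0,0,9.2],
  ],
)

```text
clock: 31.5
tcp_pos: [0.6633, -0.0011, 0.1126]
orientation: [-1.571, 0.154, 3.139]
force: [0.1, -0.3, 0.2]
finger_gap: 0.0922
```

```bash
python3 st2.py
```

```text
t 31.5 uvn mm [235.8702   1.3094   2.4995] rot [-0.0002  0.1256 -0.0034] Fdeck [ 0.1646 -0.2607  0.1421] mom [-0.0011  0.2749 -0.0375] gap 0.09215668898977641 q [-0.531   0.8526  0.8625  1.7522 -0.9301  0.8103 -0.812 ]
```

Request:
servo_tool(
  moves=[
    [0.3,0.06,0,0,0,0,9.2],
    [0.3,0.06,0,0,0,0,9.2],
    [0.3,0.05,0,0,0,0,9.2],
    [0.3,0.04,0,0,0,0,9.2],
    [0.3,0.04,0,0,0,0,9.2],
    [0.2,0.03,0,0,0,0,9.2],
    [0,0,0,0,0,0,9.2],
  ],
)

```text
clock: 32.08
tcp_pos: [0.6466, -0.0011, 0.107]
orientation: [-1.571, 0.154, 3.139]
force: [0.7, -1.2, 0.9]
finger_gap: 0.0919
```

```bash
python3 st2.py
```

```text
t 32.0833 uvn mm [218.279    1.2938   1.7003] rot [-0.0003  0.1264 -0.0035] Fdeck [ 0.8857 -1.2427  0.7003] mom [-0.0509  0.192  -0.0131] gap 0.0919380206623162 q [-0.5367  0.8385  0.8522  1.8027 -0.9457  0.7759 -0.7824]
```

Now fine steps to the expected stop at u≈213.3.

Request:
servo_tool(
  moves=[
    [0.1,0.01,0,0,0,0,9.2],
    [0.1,0.01,0,0,0,0,9.2],
    [0.1,0.01,0,0,0,0,9.2],
    [0,0,0,0,0,0,9.2],
  ],
)

```text
clock: 32.42
tcp_pos: [0.6441, -0.0011, 0.1062]
orientation: [-1.571, 0.154, 3.139]
force: [0.4, -0.1, 0.5]
finger_gap: 0.092
```

Request:
servo_tool(
  moves=[
    [0.05,0.01,0,0,0,0,9.2],
    [0.05,0,0,0,0,0,9.2],
    [0,0,0,0,0,0,9.2],
  ],
)

```text
clock: 32.67
tcp_pos: [0.6432, -0.001, 0.106]
orientation: [-1.571, 0.154, 3.139]
force: [0.5, 0.2, -0.2]
finger_gap: 0.0922
```

```bash
python3 st2.py
```

```text
t 32.6667 uvn mm [214.8271   1.3593   1.7293] rot [-0.0003  0.1259 -0.0031] Fdeck [ 0.3721  0.1916 -0.3353] mom [-0.033   0.1148 -0.0361] gap 0.09222853630756347 q [-0.538   0.8351  0.85    1.8132 -0.9493  0.7682 -0.7757]
```

Request:
servo_tool(
  moves=[
    [0.05,0.01,0,0,0,0,9.2],
    [0.05,0.01,0,0,0,0,9.2],
    [0,0,0,0,0,0,9.2],
  ],
)

```text
clock: 32.92
tcp_pos: [0.6423, -0.0011, 0.1058]
orientation: [-1.571, 0.154, 3.139]
force: [0.7, 0.6, -0.7]
finger_gap: 0.0923
```

Request:
servo_tool(
  moves=[
    [0.05,0.01,0,0,0,0,9.2],
    [0,0,0,0,0,0,9.2],
  ],
)

```text
clock: 33.08
tcp_pos: [0.6421, -0.001, 0.1057]
orientation: [-1.571, 0.155, 3.139]
force: [1.5, 0.9, 1.0]
finger_gap: 0.0921
```

```bash
python3 st2.py
```

```text
t 33.0833 uvn mm [213.6709   1.3744   1.7084] rot [-0.0004  0.1252 -0.0032] Fdeck [1.7119 0.9475 0.5965] mom [0.0326 0.     0.0384] gap 0.09205860979093615 q [-0.5384  0.8338  0.849   1.8173 -0.9512  0.7648 -0.773 ]
```

Request:
servo_tool(
  moves=[
    [0.05,0.01,0,0,0,0,9.2],
    [0,0,0,0,0,0,9.2],
  ],
)

```text
clock: 33.25
tcp_pos: [0.642, -0.001, 0.1057]
orientation: [-1.571, 0.155, 3.139]
force: [2.8, 0.1, 0.5]
finger_gap: 0.092
```

Request:
servo_tool(
  moves=[
    [0.04,0,0,0,0,0,9.2],
    [0,0,0,0,0,0,9.2],
  ],
)

```text
clock: 33.42
tcp_pos: [0.6419, -0.001, 0.1057]
orientation: [-1.571, 0.156, 3.139]
force: [3.1, 0.1, 0.2]
finger_gap: 0.092
```

```bash
python3 st2.py
```

```text
t 33.4167 uvn mm [213.4797   1.3964   1.8084] rot [-0.0005  0.1239 -0.003 ] Fdeck [ 2.9813  0.1169 -0.6703] mom [ 0.124  -0.5434  0.0302] gap 0.09203039294420945 q [-0.5388  0.8329  0.8485  1.8192 -0.9524  0.7625 -0.7714]
```

Request:
servo_tool(
  moves=[
    [0.05,0.01,0,0,0,0,9.2],
    [0,0,0,0,0,0,9.2],
  ],
)

```text
clock: 33.58
tcp_pos: [0.6418, -0.001, 0.1057]
orientation: [-1.571, 0.157, 3.139]
force: [4.5, 0.9, 0.7]
finger_gap: 0.0918
```

Request:
servo_tool(
  moves=[
    [0.04,0,0,0,0,0,9.2],
    [0,0,0,0,0,0,9.2],
    [0,0,0,0,0,0,9.2],
  ],
)

```text
clock: 33.83
tcp_pos: [0.6417, -0.001, 0.1058]
orientation: [-1.571, 0.157, 3.139]
force: [5.9, 0.5, 1.4]
finger_gap: 0.092
```

```bash
python3 st2.py
```

```text
t 33.8333 uvn mm [213.3241   1.3804   1.9562] rot [-0.0006  0.1227 -0.003 ] Fdeck [ 6.0256  0.4678 -0.234 ] mom [ 0.161  -1.0812  0.0686] gap 0.09197411063998913 q [-0.539   0.8319  0.8481  1.821  -0.9537  0.7604 -0.7699]
```

Request:
servo_tool(
  moves=[
    [0.02,0,0,0,0,0,9.2],
    [0,0,0,0,0,0,9.2],
    [0,0,0,0,0,0,9.2],
    [0,0,0,0,0,0,9.2],
  ],
)

```text
clock: 34.17
tcp_pos: [0.6417, -0.001, 0.1059]
orientation: [-1.571, 0.158, 3.139]
force: [5.2, 1.4, 0.7]
finger_gap: 0.0919
```

Request:
servo_tool(
  moves=[
    [-0.2,-0.02,0,0,0,0,9.2],
    [-0.5,-0.1,0,0,0,0,9.2],
    [-0.6,-0.5,0,0,0,0,9.2],
    [-0.3,-1.5,0,0,0,0,9.2],
    [0,-2.5,0,0,0,0,9.2],
    [0,-3,0,0,0,0,9.2],
    [0,-3,0,0,0,0,9.2],
    [0,-1.5,0,0,0,0,9.2],
  ],
)

```text
clock: 34.83
tcp_pos: [0.6374, -0.0024, 0.2306]
orientation: [-1.57, 0.157, 3.138]
force: [1.2, 0.1, 0.2]
finger_gap: 0.092
```

Run:
```python
from sp2 import *
from plan import cur
s,p,R=cur(); q=s['qpos']; print(q,p)
run(q,np.array([.45,-.28,.3]),R,16,True)
```

```text
[-0.627  0.701  1.014  1.714 -0.763  0.98  -0.929] [ 0.637 -0.002  0.231]
[[0.19,-0.11,0.31,0,0,0,0],[0.56,-0.31,0.89,0,0,0,0],[0.85,-0.48,1.37,0,0,0,0],[1.11,-0.62,1.78,0,0,0,0],[1.31,-0.74,2.1,0,0,0,0],[1.47,-0.82,2.36,0,0,0,0],[1.56,-0.88,2.51,0,0,0,0],[1.62,-0.91,2.59,0,0,0,0]]
[[1.62,-0.91,2.6,0,0,0,0],[1.56,-0.88,2.51,0,0,0,0],[1.47,-0.82,2.35,0,0,0,0],[1.31,-0.74,2.11,0,0,0,0],[1.11,-0.62,1.78,0,0,0,0],[0.86,-0.48,1.37,0,0,0,0],[0.55,-0.31,0.89,0,0,0,0],[0.19,-0.11,0.31,0,0,0,0]]
end err mm [ 0.02 -0.02 -0.01] ang 0.0

[-0.166  0.448  1.071  1.863 -0.602  1.024 -0.423] err 0.021351098940136648 2.413109650386273e-05 maxv 0.5677635180797667
```

Move aside to get a clear view.

Request:
servo_tool(
  moves=[
    [0.2,-0.1,0.3,0,0,0,9.2],
    [0.6,-0.3,0.9,0,0,0,9.2],
    [0.9,-0.5,1.4,0,0,0,9],
    [1.1,-0.6,1.8,0,0,0,9],
    [1.3,-0.7,2.1,0,0,0,9],
    [1.5,-0.8,2.4,0,0,0,9],
    [1.6,-0.9,2.5,0,0,0,9],
    [1.6,-0.9,2.6,0,0,0,9],
  ],
)

```text
clock: 35.5
tcp_pos: [0.5399, -0.1415, 0.2593]
orientation: [-1.572, 0.15, 3.139]
force: [-0.0, -0.1, 0.3]
finger_gap: 0.0904
```

Request:
servo_tool(
  moves=[
    [1.6,-0.9,2.6,0,0,0,9],
    [1.6,-0.9,2.5,0,0,0,9],
    [1.5,-0.8,2.4,0,0,0,9],
    [1.3,-0.7,2.1,0,0,0,9],
    [1.1,-0.6,1.8,0,0,0,9],
    [0.8,-0.5,1.4,0,0,0,9],
    [0.5,-0.3,0.9,0,0,0,9],
    [0.2,-0.1,0.3,0,0,0,9],
  ],
)

```text
clock: 36.17
tcp_pos: [0.4479, -0.2821, 0.2946]
orientation: [-1.571, 0.153, 3.136]
force: [-0.1, 0.5, -0.4]
finger_gap: 0.0901
```

Run:
```python
from h import *
for n in("scene","top"): grab(n,f"pics/{n}10.png")
a=cv2.imread('pics/top10.png'); b=cv2.imread('pics/scene10.png')
cv2.imwrite('pics/c10.png',np.hstack([cv2.resize(a[160:290,245:375],(390,390),interpolation=cv2.INTER_CUBIC),cv2.resize(b[200:330,260:390],(390,390),interpolation=cv2.INTER_CUBIC)]))
```

```text
(no output)
```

View pics/c10.png

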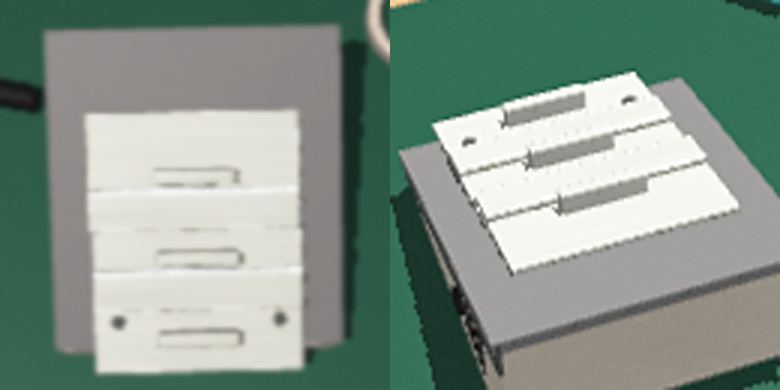

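View pics/top10.png

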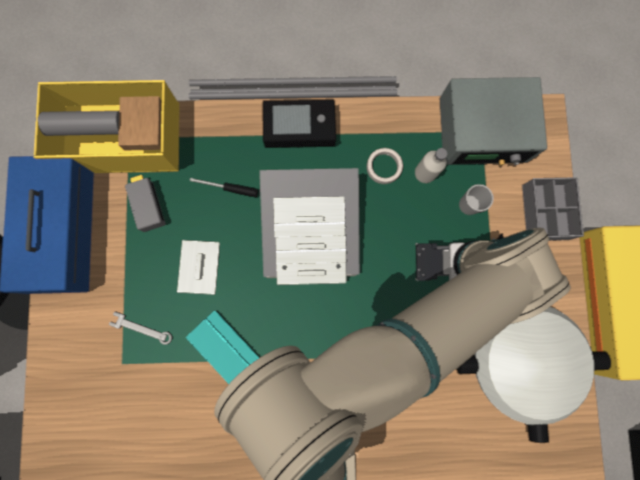

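Run:
```python
from fit import *; from plan import DR,DO,pA
Tn=np.load('pics/top10.npz'); dz=np.array([0,0,pA[3]])
for nm,u0,obs in (('B',.0655+.07,[[85,114],[298,110]]),('Alap+B',None,None)):
    if u0 is None: continue
    o=P(obs,245,160,3); W=.09
    f=lambda x:(proj(Tn,np.array([DO+dz+DR.apply([x[0]+.07-s*W*x[2],x[1]+.07*x[2]+s*W,.005]) for s in(1,-1)]))-o).ravel()
    r=least_squares(f,[u0,0,0],x_scale=.01); print(nm,r.x,r.fun.round(2))
o7=P([[91,195],[302,192]],245,160,3); T7=np.load('pics/top7.npz'); W=.09
f=lambda x:(proj(T7,np.array([DO+dz+DR.apply([x[0]+.07-s*W*x[2],x[1]+.07*x[2]+s*W,.005]) for s in(1,-1)]))-o7).ravel()
r=least_squares(f,[.065,0,0],x_scale=.01); print('A',r.x,r.fun.round(2)); print('eave',pA[4:7])
# eave moved? template diff of eave region between initial and final
a=cv2.cvtColor(cv2.imread('pics/top0.png'),6).astype(np.float32);b=cv2.cvtColor(cv2.imread('pics/top10.png'),6).astype(np.float32)
for nm,(x,y,w,h) in dict(eave=(270,264,82,26),flat=(172,232,55,70),tape=(360,142,50,50),cup=(455,180,45,42),bottle=(410,140,40,50),driver=(185,170,72,30)).items():
    print(nm,cv2.phaseCorrelate(a[y:y+h,x:x+w],b[y:y+h,x:x+w]))
```

```text
B [ 0.13415294  0.00220973 -0.00444586] [ 0.25 -0.01 -0.25  0.  ]
A [ 6.44252187e-02  3.26678731e-05 -1.02349977e-02] [ 0.19 -0.01 -0.19  0.  ]
eave [ 0.06405038  0.00045138 -0.0035028 ]
eave ((-0.028144658033994574, 0.49245979307870336), 1.0093729998349161)
flat ((0.05202436389607712, -0.0751173253752313), 0.8402170519034068)
tape ((0.016146749864255128, 0.030698760868276054), 0.978677197265625)
cup ((0.5100837488672312, 0.46170026784205476), 1.0048555449497552)
bottle ((0.03428311269275852, 0.05706012319213016), 0.9762075362205506)
driver ((-0.017048741353988817, 0.06899553745696885), 0.9460395592230337)
```

Run:
```python
import cv2,numpy as np
a=cv2.imread('pics/top0.png').astype(float).mean(2);b=cv2.imread('pics/top10.png').astype(float).mean(2);c=cv2.imread('pics/top7.png').astype(float).mean(2)
for im in(a,c,b):
    s=im[278:292,285:335].mean(1); g=-np.diff(s); print(s.round(0).astype(int).tolist(), ((np.arange(13)+.5)*np.clip(g,3,None)).sum()/np.clip(g,3,None).sum())
```

```text
[226, 226, 226, 226, 219, 181, 122, 87, 81, 81, 81, 81, 81, 81] 5.712701294600569
[221, 221, 220, 221, 214, 175, 118, 84, 78, 78, 78, 78, 78, 78] 5.701750529555173
[220, 220, 220, 220, 213, 175, 117, 84, 77, 77, 77, 78, 78, 78] 5.6977616430663085
```

The eave's lower edge has not moved (less than 0.02 px), so I'm handing in.

```bash
python3 -c "
from h import *
print(sign_off()); print(ctrl.read_state()['clock'])"
```

```text
the job is handed in; nothing more can be done
None
the job is handed in; nothing more can be done
```

I finished both courses and handed the job in at about 36 s of the 64 s limit. Sign-off gives no verdict, so the results below are my own last checks.

**Strip A:** I squared it up by its rib. The arm ran into joint limits when I tried to carry it all the way down by the rib. So I laid it flat a little higher and pushed it down by its head edge with both fingers. It stopped firmly at about 5 N.

**Strip B:** I picked it from the bench by its rib and laid it lapping over A. I pushed it home the same way and held it at 5–6 N for about 0.6 s. It stopped 70.0 mm above where A had stopped, which is one course depth.

**Last checks:**

| Check | Result |
|---|---|
| A's step above the eave strip's edge (top view) | about 0.4 mm |
| B's step above A's head (top view) | about 0.3 mm under nominal |
| Sideways offset, A to the eave and B to A | about 0.5–2 mm, limit 8 mm |
| Squareness, each to the course below | within about 0.007 rad, limit 0.03 rad |
| Eave strip's lower edge | moved less than 0.02 px (well under 0.1 mm) |
| Flat strip, tape, bottle and driver | not moved |

**Checks that disagreed:**
- **Strip A's position:** a rough fit using both cameras put A about 2 mm higher up the slope and 1.6 mm sideways. I trusted the top view and the contact stops instead; both readings are within limits.
- **Cup:** an image comparison suggested a 0.7 px shift, about 2 mm. I put this down to the arm being in that part of the picture.
- **Eave strip:** a coarser image comparison showed half a pixel, because A now covers part of it. The lower-edge check showed no movement.

I did not compare the spanner or battery numerically; they looked undisturbed in the last picture.

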